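# Refill the spring-fed coupling magazine

### The job

Refill the empty magazine with the three loose yellow couplings: lay them in its cradle one at a time, steel stem towards the tube, and push each in against the spring until the catch snaps up behind it, so that all three end up lined up in the tube, held by the shut catch. The tube holds just three: push gently and stop when the last one has clicked in, do not ram the stack against the bottom, and leave the other things on the bench where they are.

Things in the scene. Friction and masses are not known exactly. Their poses are not given: they have to be found in the camera images.
- saddle: fixed clamp straps holding the magazine tube (square aluminium, 33 mm outside, 172 mm long, far end closed). Origin on the tube's axis, 82 mm above the bench, where the open mouth is when the tube is clamped at mid setting; the tube may sit up to 12 mm farther in or out along x: see or feel. x points into the tube (away from the robot, 16 degrees below level), y level, z square to both, upwards
- cradle_mid (a point): nominal middle of the floor of the blue loading cradle fixed to the tube's mouth: saddle x = -40, z = -12.5 mm. The cradle runs 80 mm out from the mouth (shifts with the tube), open above and at its outer end. A coupling on its floor is on the tube's axis. 45 degree cheeks rise to z = -8 mm, 11 mm from the middle, so fingers can straddle a coupling down to z = -12 mm
- catch (a joint): sprung steel catch in the cradle's floor, red tab at its side (+y), rad. 0 = up, shut: a ramp rises towards the tube to a square shoulder, 4 mm high, 8 mm out from the mouth. A coupling pushed in presses it down (0.13 rad, 0.8 N); it snaps up behind the coupling's tail and holds it. If the tail has not passed the shoulder, the spring pushes the coupling back out. It need not be touched
- follower (a joint): white plug on a damped spring (2 N tube empty, 7 N full; a slow push takes 5 to 13 N in all) in the tube, 12 mm inside the mouth when empty. Value: how far it is pushed in, m: 0.028, 0.076, 0.124 with one, two, three couplings on the catch; solid stop at 0.127, so the third may go only 3 mm past its click. Bore 27.4 mm wide, z = -12.5 to 15 mm, mouth flared 3 mm, top there z = 21 mm
- coupling_a: loose coupling, one of three alike, lying on the bench, 50 g: yellow octagonal plastic body, 25 mm across flats, 40 mm long, nose edge bevelled over 4 mm; steel stem 12 mm dia., 8 mm long at the nose; 48 mm in all; tail flat. Origin on its axis at mid body (12.5 mm above the bench); x axis towards the nose (stem); tail face at x = -20 mm, stem tip at +28 mm
- coupling_b: loose coupling, one of three alike, lying on the bench, 50 g: yellow octagonal plastic body, 25 mm across flats, 40 mm long, nose edge bevelled over 4 mm; steel stem 12 mm dia., 8 mm long at the nose; 48 mm in all; tail flat. Origin on its axis at mid body (12.5 mm above the bench); x axis towards the nose (stem); tail face at x = -20 mm, stem tip at +28 mm
- coupling_c: loose coupling, one of three alike, lying on the bench, 50 g: yellow octagonal plastic body, 25 mm across flats, 40 mm long, nose edge bevelled over 4 mm; steel stem 12 mm dia., 8 mm long at the nose; 48 mm in all; tail flat. Origin on its axis at mid body (12.5 mm above the bench); x axis towards the nose (stem); tail face at x = -20 mm, stem tip at +28 mm
- coupling_a_nose (a point): tip of that coupling's steel stem
- coupling_b_nose (a point): tip of that coupling's steel stem
- coupling_c_nose (a point): tip of that coupling's steel stem
- mug: white mug, 81 mm dia., 97 mm tall, bystander; origin under its middle
- glue_bottle: white glue bottle with red spout, 42 mm dia., 121 mm tall, bystander; origin under its middle
- whisk_head: loose steel whisk head, 144 mm long, 39 mm high, lying on the bench, bystander; origin under its middle
- box_cutter: orange cutter, 158 mm long, 17 mm high, lying at the front of the bench, bystander; origin under its middle
Things that resemble listed ones, but are neither listed nor needed, are in the scene too. Leave any green, orange or purple look-alike of the coupling_b alone.

How it is judged:
By the outcome, as a careful person would: the job done as asked, in the order asked, and still so for the second after the job is handed in, with the robot touching nothing.
It also fails if it takes over 72 s, if anything falls off the work surface, if the arm or the gripper's body presses on something with over 40 N, if the wrist force passes 120 N, or if a joint passes its speed limit or range.

### The arm

A 7-joint arm with a two-finger parallel gripper is mounted at the origin on a cart in front of the work surface, level with it; the furniture and walls round the work are solid. World frame = base frame: x ahead of the robot, y to its left, z up, the work surface at z = 0. Lengths are in m, angles in rad, forces in N, time in s.
With the tool pointing down it reaches from about 0.35 to 0.9 m from the base axis. Payload 8.1 kg.
Tool frame: the origin (TCP) lies on the centre line of the jaws, within the pads' length; the fingertips stand arm.tip_extent ahead of it and the grasp point (between the pads) lies 3 mm ahead of it (arm.tip_extent is the distance from the TCP to the fingertips, in m); y points along the fingers, z is the direction in which the jaws open and shut, and the axes are right-handed (so a half turn about y gives the same grasp; the last joint's range is limited). The gripper opens to 92 mm and grips with 3 to 60 N. Pads are 19 mm wide; open, the fingers measure 130 mm over their backs; the gripper's body (75 mm by 190 mm) begins 47 mm behind the grasp point.
Start: joints at [-1.395, 0.434, 0.025, 1.573, -0.012, 1.134, -0.075], TCP at [0.172, 0.601, 0.249] pointing down, gripper open.
Joint ranges: [-2.62, 2.62], [-0.44, 2.09], [-1.27, 1.32], [0.08, 2.57], [-1.32, 4.46], [0.12, 2], [-2.74, 2.74]. Speed limits (rad/s): [2.22, 2.22, 3.01, 3.01, 3.14, 3.14, 3.14].

### API

Orientations are given as a rotation vector (axis times angle).
In Python, from cell import observe, get_image, sign_off, boxes_of, place_of, arm gives the robot as it stands.
- The arm moves only by the tool arm_command, never from a script. Its argument "plan" is a list of rows, each a list of 2 entries, a list of its own where there are three numbers: the shift along the tool's x, y, z in m, then the turn, a rotation vector about the tool's x, y, z in degrees. In form: [[[tx, ty, tz], [ax, ay, az]], ...]. A call has 1 to 5 rows; each row is the pose to reach, as a shift and turn from the pose commanded when the call began, along the tool's axes at that moment; what a row does not reach only later rows make up. A row lasts 1/10 s, in which the tool goes at most 50 mm and 8.59 degrees, less where a joint would pass 70% of its speed; a pose out of reach is approached as far as the arm can. A call with a gripper value outside its range is refused whole. "fingers" is the closure, from -1 (fully open) to 1 (shut), set as the call begins (left out, the last holds). The fingers move at their own pace and stop on an object; "squeeze" is the grip in N (left out, the last holds). Time passes only in rows, so rows that repeat a pose let the fingers close. It gives the time, the measured TCP pose, the force and the opening at its end, in the units of the state.
- observe(): the state, without advancing time (a new reading comes with each control period).
- get_image(name): name is "scene" or "top" or "wrist"; returns a dict with "color" (400x640x3 uint8, red, green, blue), "camera_matrix" (3x3 intrinsics, pixels), "world_to_cam" (4x4, takes a point from world to camera coordinates); the wrist camera has in their place "mount" (4x4, takes a point from camera to tool coordinates, whose origin is the TCP and whose axes are the tool frame's). Camera axes: x right, y up, looking along -z (the intrinsics and any distortion apply to the point x, -y, -z); pixel columns grow to the right and rows downward; lengths in m; the calibration is good to about 2 mm. A picture is of the moment at which its call begins: read the wrist's pose just before it. There is no depth.
- sign_off(): hands the job in, once; it reports no verdict.
Trained networks look in a picture, given as the dict that the camera call returned (one of the last four; its "shot" number tells which), for a name from the list of things; names that differ only in an ending like _2 or _b are one class to them, and where a whole thing is asked for, a point or a joint stands for the part that bears it (a point fixed in the world has none). Each returns a list of dicts, best first, with "confidence" (0 to 1); they miss things now and then, are a little off and sometimes report something else, mostly with a low value. They report only what shows in the picture. A call takes as long as a camera call. They do not tell look-alikes from the thing itself.
- boxes_of(picture, thing): "point" ([column, row] in pixels, amid what is visible of it).
- place_of(picture, thing): "point" ([column, row] in pixels: a listed point, or the origin of a listed thing).
The state is a dict: "clock": time; "joints": joint angles; "dq": joint speeds; "joint_efforts": joint torques, N m; "position": TCP position; "ee_rot": TCP orientation; "force": force on the tool from outside, world axes, zero at the start; "ft_torque": the same for the moment, N m; "width": opening from 0.0 (shut) to 1.0 (fully open).
Only numpy, scipy, OpenCV 4.12 (cv2) and the standard library are available. Lean on these libraries where they do the work, as an engineer would, in place of code of your own. Each camera call takes 0.05 s, during which the arm holds its last target.

## Working session

There is one attempt and no reset: what is moved stays moved. The work goes in short steps, Python scripts to look and compute and a tool call to move; the robot and the scene stay as the last step left them, time stands still between calls to the robot, and variables do not carry over. Pictures are saved under pics/ and viewed, and the job is handed in when it is done.

Besides the shell and the picture viewer there is one more tool, called after "Call:" by a JSON object that holds its "fn" and its "kwargs". arm_command: Moves the arm, as the interface text tells. Its arguments: {"type":"object","properties":{"plan":{"type":"array","items":{"type":"array"}},"fingers":{"type":"number"},"squeeze":{"type":"number"}},"required":["plan"]}

```bash
ls; mkdir -p pics
python3 - <<'E'
from cell import *
import cv2,numpy as np
s=observe(); print(s); print(arm.tip_extent, [a for a in dir(arm) if a[0]!='_'])
for n in("scene","top","wrist"):
    p=get_image(n); cv2.imwrite(f"pics/{n}0.png",p["color"][:,:,::-1]); print(n,p["camera_matrix"],p.get("world_to_cam"),p.get("mount"),[k for k in p])
    for t in ("coupling_a","coupling_a_nose","saddle","cradle_mid","catch"):
        print(t,[(np.round(d["point"],1).tolist(),round(d["confidence"],2)) for d in place_of(p,t)])
E
```

```text
pics
{'clock': 0.0, 'joints': array([-1.39456393,  0.43523688,  0.02494928,  1.57408396, -0.01158266,
        1.13402523, -0.07512353]), 'dq': array([1.24011184e-03, 4.83193069e-04, 1.50775702e-03, 2.50450885e-03,
       1.58817998e-04, 6.96263351e-05, 1.14368461e-03]), 'joint_efforts': array([-8.06967564e-04, -6.67848372e+01,  9.84501690e-01, -3.14465368e+01,
       -6.04910916e-02,  4.26161487e-02,  1.55110242e-04]), 'position': array([0.1719329 , 0.60038527, 0.24794114]), 'ee_rot': array([-1.56129687,  0.21902204, -0.21890787]), 'force': array([-0.34851878,  0.47973088,  0.11539644]), 'ft_torque': array([-0.0124091 ,  0.07479913, -0.00662461]), 'width': 1.000784638992946}
0.022 ['PlanningError', 'tip_extent']
scene [[443.28961099   0.         313.56743713]
 [  0.         443.28961099 197.9281785 ]
 [  0.           0.           1.        ]] [[ 0.67003403 -0.74207126 -0.01961226 -0.26311834]
 [ 0.38350384  0.32341211  0.86506035 -0.31936236]
 [-0.63559358 -0.58714125  0.5012843  -0.55458836]
 [ 0.          0.          0.          1.        ]] None ['color', 'camera_matrix', 'world_to_cam', 'shot']
coupling_a [([362.6, 239.1], 0.82), ([230.5, 219.5], 0.8), ([265.2, 245.1], 0.73), ([251.6, 197.2], 0.7), ([286.4, 204.0], 0.59), ([304.1, 233.4], 0.48), ([294.2, 284.9], 0.37)]
coupling_a_nose [([294.6, 201.6], 0.71), ([296.1, 285.0], 0.36)]
saddle [([402.1, 242.2], 0.6)]
cradle_mid [([387.0, 254.4], 0.89)]Traceback (most recent call last):
  File "<stdin>", line 7, in <module>
ValueError: it knows: box_cutter, coupling, coupling_a_nose, coupling_b_nose, coupling_c_nose, cradle_mid, glue_bottle, mug, saddle, whisk_head
```

Run:
```python
from cell import *
import cv2,numpy as np
for n in("top","wrist"):
    p=get_image(n); cv2.imwrite(f"pics/{n}0.png",p["color"][:,:,::-1]); print(n,p["camera_matrix"],p.get("world_to_cam"),p.get("mount"))
    for t in ("coupling_a","coupling_a_nose","saddle","cradle_mid","mug","glue_bottle","whisk_head","box_cutter"):
        print(t,[(np.round(d["point"],1).tolist(),round(d["confidence"],2)) for d in place_of(p,t)])
```

```text
top [[393.08787131   0.         321.80922786]
 [  0.         393.08787131 201.91467042]
 [  0.           0.           1.        ]] [[-0.01646434 -0.99925548 -0.03489143  0.14931485]
 [ 0.98735271 -0.02175165  0.15703975 -0.51525964]
 [-0.15768178 -0.0318646   0.98697574 -0.98587418]
 [ 0.          0.          0.          1.        ]] None
coupling_a [([362.3, 181.9], 0.66), ([267.4, 234.6], 0.59), ([327.4, 208.1], 0.54), ([291.4, 190.2], 0.45), ([315.4, 241.9], 0.44), ([255.2, 206.8], 0.43)]
coupling_a_nose [([289.4, 180.0], 0.7), ([362.8, 255.2], 0.57)]
saddle [([413.2, 200.9], 0.92)]
cradle_mid [([417.6, 215.1], 0.91), ([272.1, 226.9], 0.51)]
mug [([242.6, 154.2], 0.8)]
glue_bottle [([329.6, 150.8], 0.58), ([326.9, 208.1], 0.39)]
whisk_head [([284.1, 151.7], 0.54)]
box_cutter [([360.7, 253.0], 0.75)]
wrist [[354.46229073   0.         313.54428751]
 [  0.         354.46229073 203.94804599]
 [  0.           0.           1.        ]] None [[ 4.49752338e-04 -9.58607593e-01 -2.84730189e-01 -7.63373332e-02]
 [ 9.83424033e-05  2.84730259e-01 -9.58607673e-01 -1.35399844e-01]
 [ 9.99999894e-01  4.03134991e-04  2.22329874e-04  4.90201950e-04]
 [ 0.00000000e+00  0.00000000e+00  0.00000000e+00  1.00000000e+00]]
coupling_a []
coupling_a_nose []
saddle []
cradle_mid []
mug []
glue_bottle []
whisk_head []
box_cutter []
```

View pics/scene0.png

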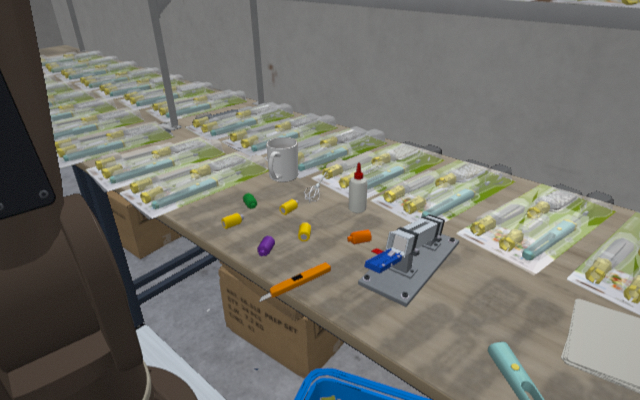

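View pics/top0.png

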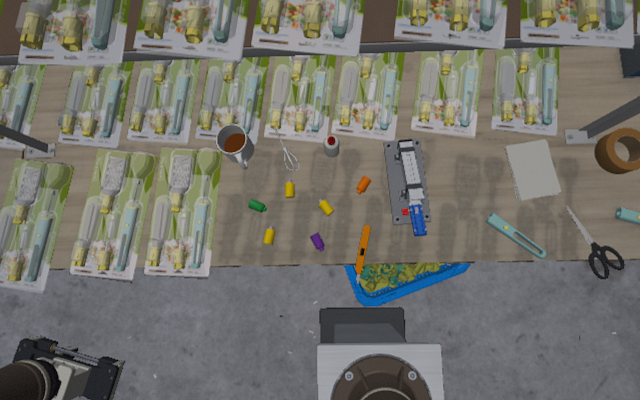

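View pics/wrist0.png

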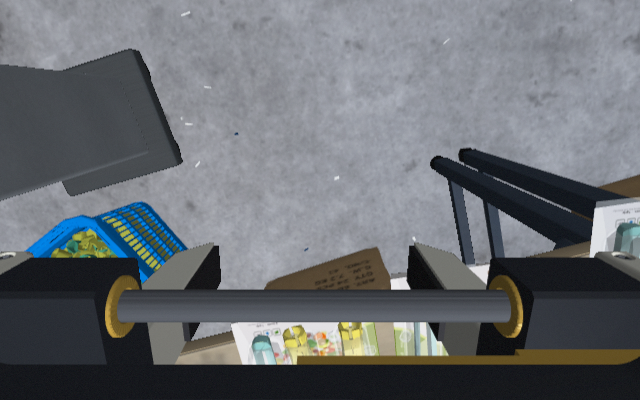

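```bash
cat > h.py <<'E'
from cell import *
import cv2,numpy as np
from scipy.spatial.transform import Rotation as R
def ray(p,uv,T=None):
    K=p["camera_matrix"]; d=np.array([(uv[0]-K[0,2])/K[0,0],-(uv[1]-K[1,2])/K[1,1],-1.])
    if "mount" in p:
        M=T@p["mount"]
    else: M=np.linalg.inv(p["world_to_cam"])
    return M[:3,3],M[:3,:3]@d
def onz(p,uv,z,T=None):
    o,d=ray(p,uv,T); return o+d*(z-o[2])/d[2]
def proj(p,P,T=None):
    M=np.linalg.inv(T@p["mount"]) if "mount" in p else p["world_to_cam"]
    c=M[:3,:3]@np.asarray(P)+M[:3,3]; K=p["camera_matrix"]
    return np.array([K[0,2]+K[0,0]*c[0]/-c[2],K[1,2]+K[1,1]*c[1]/c[2]])
def toolT(s=None):
    s=s or observe(); T=np.eye(4); T[:3,:3]=R.from_rotvec(s["ee_rot"]).as_matrix(); T[:3,3]=s["position"]; return T
def save(p,name,box=None,f=1,pts=()):
    im=p["color"][:,:,::-1].copy()
    if box: im=im[box[1]:box[3],box[0]:box[2]]
    im=cv2.resize(im,None,fx=f,fy=f,interpolation=cv2.INTER_CUBIC)
    for q in pts:
        q=(np.array(q)-(box[:2] if box else 0)+.5)*f
        cv2.circle(im,tuple(int(v) for v in q),3,(255,0,255),1)
    cv2.imwrite("pics/"+name,im)
def yellow(p,amin=20):
    h=cv2.cvtColor(p["color"],cv2.COLOR_RGB2HSV)
    m=cv2.inRange(h,(22,150,110),(32,255,255))
    n,l,st,c=cv2.connectedComponentsWithStats(m)
    out=[]
    for i in range(1,n):
        if st[i,4]>=amin:
            ys,xs=np.nonzero(l==i); q=np.c_[xs,ys].astype(float); mu=q.mean(0)
            w,v=np.linalg.eigh(np.cov((q-mu).T)); out.append((mu,v[:,1],np.sqrt(w),st[i,4]))
    return out
E
python3 - <<'E'
from h import *
p=get_image("top"); save(p,"top1.png",(230,130,450,270),3.6)
for mu,v,w,a in yellow(p):
    if 240<mu[0]<400 and mu[1]>150:
        P=onz(p,mu,.015);Q=onz(p,mu+v*5,.015)-P; print("top",mu,a,w,P.round(4),np.degrees(np.arctan2(Q[1],Q[0])).round(1))
q=get_image("scene"); save(q,"scene1.png",(200,160,480,320),2.8)
for mu,v,w,a in yellow(q):
    if 200<mu[0]<350 and 180<mu[1]<260:
        P=onz(q,mu,.013);Q=onz(q,mu+v*5,.013)-P; print("scene",mu,a,w,P.round(4),np.degrees(np.arctan2(Q[1],Q[0])).round(1))
for pp in(p,q):
  for t,z in(("saddle",.082),("cradle_mid",.082+.04*np.sin(.279)-.0125*np.cos(.279))):
    for d in place_of(pp,t)[:1]: print(t,onz(pp,d["point"],z).round(4),d["point"])
  for t in("mug","glue_bottle","whisk_head","box_cutter"):
    for d in place_of(pp,t)[:1]: print(t,onz(pp,d["point"],0).round(3),round(d["confidence"],2))
  for d in place_of(pp,"coupling_a_nose"): print("nose",onz(pp,d["point"],0.0125).round(3),round(d["confidence"],2))
E
```

```text
top [289.00813008 189.43902439] 123 [2.52356769 3.98186514] [0.5588 0.2288 0.015 ] 179.4
top [325.59230769 207.15384615] 130 [2.57986934 4.20199911] [0.5081 0.1304 0.015 ] -141.5
top [268.44166667 235.94166667] 120 [2.46666477 4.10178846] [0.4338 0.2842 0.015 ] 166.6
scene [288.92857143 205.83116883] 154 [2.97885289 4.56769654] [0.5613 0.2298 0.013 ] 177.3
scene [231.74479167 220.03125   ] 192 [3.15847178 5.16781319] [0.4348 0.2843 0.013 ] 166.4
scene [304.24698795 230.56626506] 166 [3.49701647 4.66569627] [0.5097 0.1322 0.013 ] -143.0
saddle [ 0.5079 -0.0878  0.082 ] [412.2, 201.5]
cradle_mid [ 0.4726 -0.0968  0.081 ] [416.5, 215.5]
mug [0.66  0.353 0.   ] 0.91
glue_bottle [0.672 0.115 0.   ] 0.84
whisk_head [0.385 0.038 0.   ] 0.74
box_cutter [0.388 0.044 0.   ] 0.75
nose [0.585 0.232 0.012] 0.51
saddle [ 0.517  -0.0944  0.082 ] [399.1, 243.4]
cradle_mid [ 0.4703 -0.0963  0.081 ] [385.0, 256.6]
mug [0.649 0.35  0.   ] 0.83
glue_bottle [0.67  0.111 0.   ] 0.65
whisk_head [0.686 0.25  0.   ] 0.62
box_cutter [0.378 0.04  0.   ] 0.73
nose [0.587 0.234 0.012] 0.52
nose [0.657 0.224 0.012] 0.35
```

View pics/top1.png

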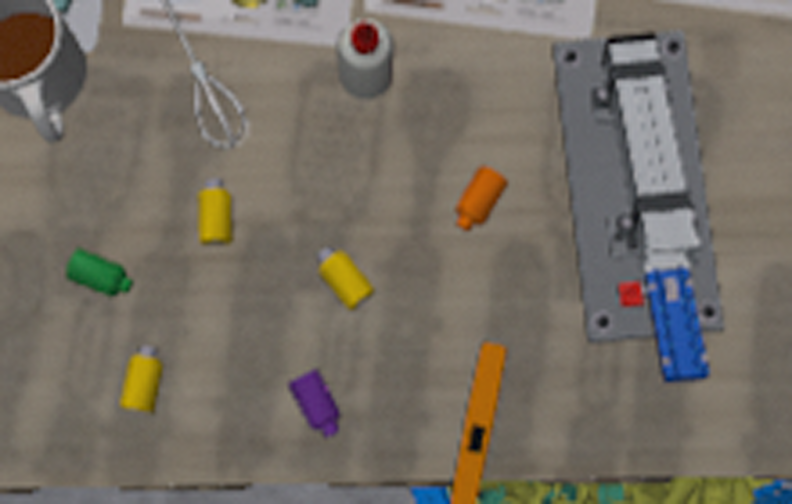

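View pics/scene1.png

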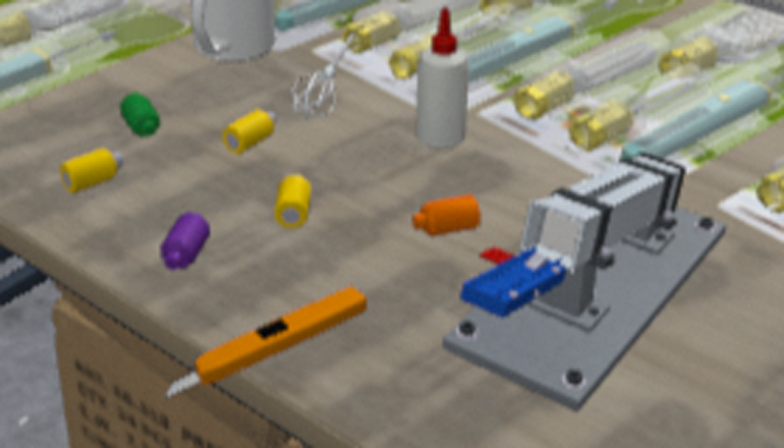

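```bash
cat >> h.py <<'E'
def down(yaw,pitch=0):
    # tool x along heading (yaw deg), pitched down by pitch deg; tool y along fingers (down)
    x=np.array([np.cos(np.radians(yaw))*np.cos(np.radians(pitch)),np.sin(np.radians(yaw))*np.cos(np.radians(pitch)),-np.sin(np.radians(pitch))])
    z=np.cross(x,[0,0,-1.]);z/=np.linalg.norm(z)  # x cross y
    y=np.cross(z,x); return np.c_[x,y,z]
def rel(P,Rt,s=None):
    T=toolT(s); d=T[:3,:3].T@(np.asarray(P)-T[:3,3]); r=R.from_matrix(T[:3,:3].T@Rt).as_rotvec(degrees=True)
    print("shift mm",(d*1e3).round(1),"turn",r.round(1))
E
python3 - <<'E'
from h import *
T=toolT();print(T.round(3))
rel([.434,.284,.16],down(-13.4)); rel([.434,.284,.16],down(166.6))
p=get_image("top")
for uv,z in(((243.9,167.5),.05),((243.9,167.5),.08)): print(onz(p,uv,z))
E
```

```text
[[ 0.961  0.     0.275  0.172]
 [-0.275  0.     0.961  0.601]
 [-0.    -1.     0.     0.249]
 [ 0.     0.     0.     1.   ]]
shift mm [ 339.1   88.7 -232.5] turn [-0.  -2.6 -0. ]
shift mm [ 339.1   88.7 -232.5] turn [  0.  177.4  -0. ]
[0.61410396 0.34470263 0.05      ]
[0.6064236  0.33762383 0.08      ]
```

Call:
{"fn": "arm_command", "kwargs": {"plan": [[[0.339, 0.0, -0.232], [0, -2.6, 0]], [[0.339, 0.0, -0.232], [0, -2.6, 0]], [[0.339, 0.0, -0.232], [0, -2.6, 0]], [[0.339, 0.09, -0.232], [0, -2.6, 0]], [[0.339, 0.09, -0.232], [0, -2.6, 0]]], "fingers": 0.0}}

```text
clock: 2.5
position: [0.3293, 0.4113, 0.2164]
ee_rot: [-1.561, 0.182, -0.184]
force: [1.2, 0.6, 0.6]
width: 0.614
```

Run:
```python
from h import *
s=observe();print(s["clock"],s["position"],s["width"],s["dq"].round(2)); rel([.434,.284,.14],down(-13.4))
```

```text
2.5 [0.32927708 0.41125841 0.21640494] 0.6141903116834364 [ 0.71 -0.01  0.16  0.49 -0.06 -0.47  0.9 ]
shift mm [131.3  76.3 -99.7] turn [-0.1  0.   0. ]
```

Call:
{"fn": "arm_command", "kwargs": {"plan": [[[0.131, 0.076, -0.1], [0, 0, 0]], [[0.131, 0.076, -0.1], [0, 0, 0]], [[0.131, 0.076, -0.1], [0, 0, 0]], [[0.131, 0.076, -0.1], [0, 0, 0]], [[0.131, 0.076, -0.1], [0, 0, 0]]]}}

```text
clock: 3.0
position: [0.4345, 0.2799, 0.1386]
ee_rot: [-1.566, 0.189, -0.189]
force: [-0.3, 0.8, 0.2]
width: 0.498
```

Run:
```python
from h import *
s=observe();print(s["clock"],s["position"],s["width"],abs(s["dq"]).max().round(3)); rel([.434,.284,.14],down(-13.4))
T=toolT(s); p=get_image("wrist"); save(p,"w1.png")
for mu,v,w,a in yellow(p,100):
    P=onz(p,mu,.018,T);Q=onz(p,mu+v*5,.018,T)-P; print(mu,a,w,P.round(4),np.degrees(np.arctan2(Q[1],Q[0])).round(1))
```

```text
3.0 [0.4345004  0.27993238 0.13857226] 0.498002306954705 0.064
shift mm [-1.5 -1.4  3.8] turn [ 0.2 -0.4  0. ]
[158.76836158  94.67231638] 177 [2.91412054 5.77410355] [0.3323 0.1949 0.018 ] 1.1
[143.3127572  112.00274348] 729 [ 7.95368048 11.49000125] [0.3406 0.1802 0.018 ] -150.5
[ 89.45827011 139.08801214] 659 [ 5.1254161  15.20052941] [0.349  0.1357 0.018 ] -77.7
[125.1484375 129.9609375] 128 [3.21389571 5.17503503] [0.3491 0.163  0.018 ] 23.3
[316.24927704 201.15789474] 1729 [ 9.51619704 15.1942138 ] [0.4326 0.2825 0.018 ] -11.3
[287.36092715 341.78256071] 906 [8.40813813 9.92271512] [0.5479 0.2291 0.018 ] -142.3
```

View pics/w1.png

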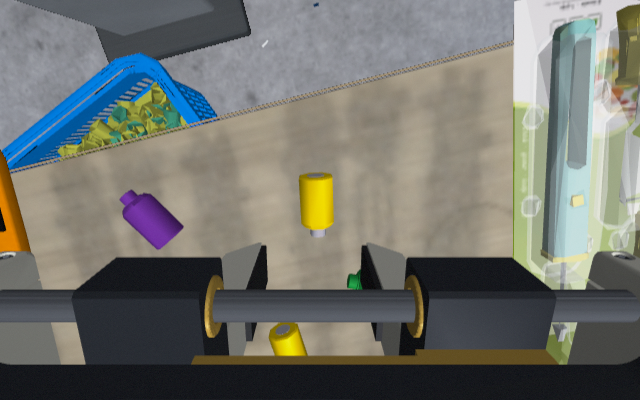

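Run:
```python
from h import *
rel([.433,.283,.025],down(-12))
```

```text
shift mm [ -0.3 114.4   0.5] turn [ 0.1 -1.6 -0. ]
```

Call:
{"fn": "arm_command", "kwargs": {"plan": [[[0, 0.05, 0.0005], [0, -1.6, 0]], [[0, 0.1, 0.0005], [0, -1.6, 0]], [[0, 0.11, 0.0005], [0, -1.6, 0]], [[0, 0.11, 0.0005], [0, -1.6, 0]], [[0, 0.11, 0.0005], [0, -1.6, 0]]]}}

```text
clock: 3.55
position: [0.4331, 0.2867, 0.0319]
ee_rot: [-1.563, 0.16, -0.162]
force: [-0.2, 0.5, 0.8]
width: 0.502
```

Run:
```python
from h import *
s=observe();print(s["position"],abs(s["dq"]).max())
rel([.433,.283,.025],down(-12))
```

```text
[0.43309553 0.28669677 0.03186286] 0.021079183748315255
shift mm [ 0.7  6.9 -3.7] turn [-0.1  0.3  0.1]
```

Call:
{"fn": "arm_command", "kwargs": {"plan": [[[0.0005, 0.0065, -0.0035], [0, 0, 0]], [[0.0005, 0.0065, -0.0035], [0, 0, 0]]]}}

```text
clock: 3.75
position: [0.4327, 0.2819, 0.0246]
ee_rot: [-1.564, 0.161, -0.163]
force: [-1.2, 0.2, 0.4]
width: 0.499
```

Call:
{"fn": "arm_command", "kwargs": {"plan": [[[0, 0, 0], [0, 0, 0]], [[0, 0, 0], [0, 0, 0]], [[0, 0, 0], [0, 0, 0]], [[0, 0, 0], [0, 0, 0]]], "fingers": 1.0, "squeeze": 15}}

```text
clock: 4.15
position: [0.4324, 0.2821, 0.0239]
ee_rot: [-1.564, 0.161, -0.162]
force: [-1.1, 0.1, 4.5]
width: 0.27
```

Run:
```python
from h import *
s=observe();print(s["clock"],s["position"],s["width"]*92,s["force"]);T=toolT(s)
p=get_image("wrist"); save(p,"w2.png")
q=get_image("top"); save(q,"t2.png",(380,120,450,250),5)
```

```text
4.15 [0.43236269 0.2820573  0.0238869 ] 24.835290511944283 [-1.06827602  0.12825133  4.49398021]
```

View pics/w2.png

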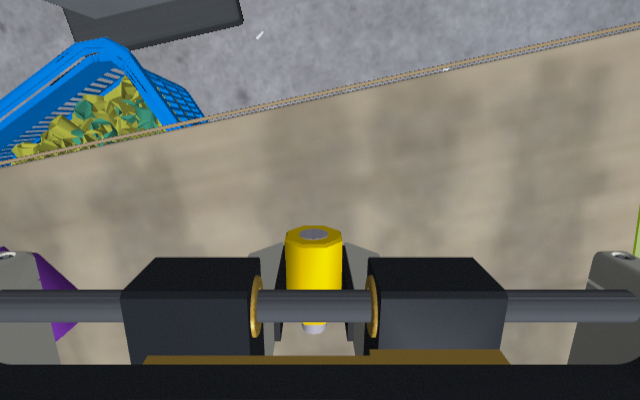

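View pics/t2.png

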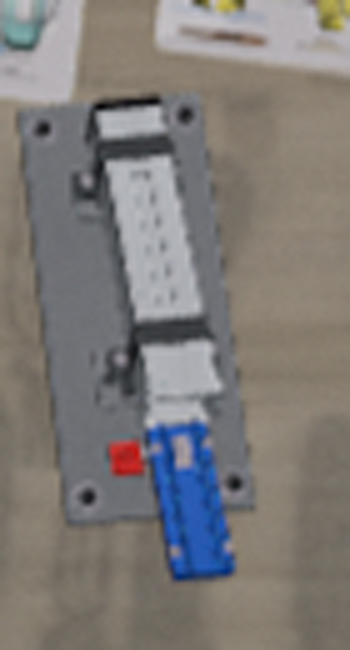

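Run:
```python
from h import *
rel([.51,-.09,.20],down(9))
```

```text
shift mm [ 152.  -176.2 -348.3] turn [ -0.  -20.8   0. ]
```

Call:
{"fn": "arm_command", "kwargs": {"plan": [[[0, -0.05, 0], [0, 0, 0]], [[0.015, -0.09, -0.03], [0, -3, 0]], [[0.152, -0.176, -0.348], [0, -20.8, 0]], [[0.152, -0.176, -0.348], [0, -20.8, 0]], [[0.152, -0.176, -0.348], [0, -20.8, 0]]]}}

```text
clock: 4.75
position: [0.4692, 0.1086, 0.1488]
ee_rot: [-1.567, -0.129, 0.128]
force: [2.4, -0.4, -0.1]
width: 0.272
```

Run:
```python
from h import *
s=observe();print(s["position"],s["width"]); rel([.51,-.09,.20],down(9))
```

```text
[0.46923537 0.10858094 0.14877685] 0.2717833772941985
shift mm [   7.9  -51.2 -202.6] turn [-0.   0.4  0. ]
```

Call:
{"fn": "arm_command", "kwargs": {"plan": [[[0.008, -0.051, -0.195], [0, 0, 0]], [[0.008, -0.051, -0.195], [0, 0, 0]], [[0.008, -0.051, -0.195], [0, 0, 0]], [[0.008, -0.051, -0.195], [0, 0, 0]], [[0.008, -0.051, -0.195], [0, 0, 0]]]}}

```text
clock: 5.25
position: [0.5088, -0.089, 0.2008]
ee_rot: [-1.571, -0.119, 0.114]
force: [0.3, 0.4, -1.1]
width: 0.272
```

Call:
{"fn": "arm_command", "kwargs": {"plan": [[[0, 0, 0], [0, 0, 0]], [[0, 0, 0], [0, 0, 0]], [[0, 0, 0], [0, 0, 0]]]}}

```text
clock: 5.55
position: [0.5073, -0.0795, 0.1986]
ee_rot: [-1.566, -0.125, 0.127]
force: [1.1, -0.4, -0.5]
width: 0.27
```

Run:
```python
from h import *
import json,pickle
s=observe();print(s["clock"],s["position"],s["width"],abs(s["dq"]).max()); T=toolT(s)
p=get_image("wrist"); save(p,"w3.png"); pickle.dump((p,T),open("w3.pkl","wb"))
save(p,"w3c.png",(200,60,440,300),2.5)
```

```text
5.55 [ 0.50727966 -0.07950745  0.19861609] 0.2703901914309733 0.004456877788956929
```

View pics/w3.png

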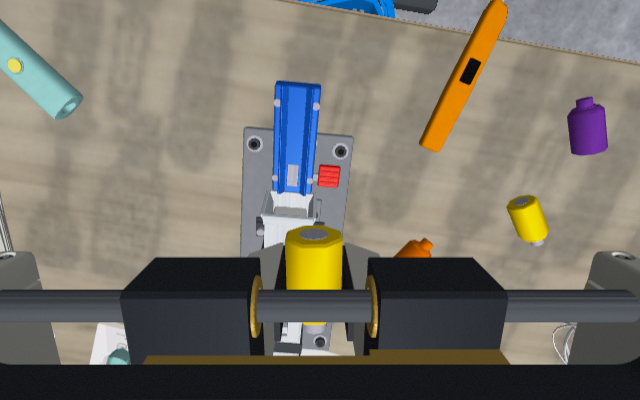

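View pics/w3c.png

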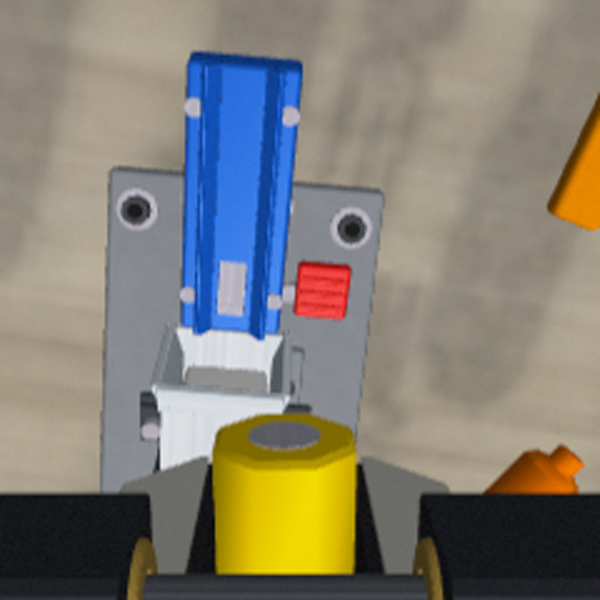

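```bash
cat > fit.py <<'E'
from h import *
import pickle
from scipy.optimize import least_squares
p,T=pickle.load(open("w3.pkl","rb"))
c=lambda u,v:np.array([200+u/2.5-.3,60+v/2.5-.3])
obs=[((-80,-1),c(190,53)),((-80,1),c(302,62)),((0,-1),c(183,328)),((0,1),c(280,334))]
def SR(yaw): 
    D=down(yaw,16); return np.c_[D[:,0],D[:,2],-D[:,1]]
def res(q,wfix=None):
    X,Y,Z,yaw,w=q; A=SR(yaw)
    r=[]
    for (x,sg),uv in obs:
        r+=list(proj(p,np.array([X,Y,Z])+A@np.array([x/1e3,sg*w,-.008]),T)-uv)
    r+=[(Z-.082)/.001*.5]
    return r
if __name__=="__main__":
    f=least_squares(res,[.51,-.09,.082,9,.016]); print(f.x.round(4),np.round(f.fun,2))
    X,Y,Z,yaw,w=f.x;A=SR(yaw);O=np.array([X,Y,Z])
    # tube corners, far end drawn
    pts=[proj(p,O+A@np.array(v)/1e3,T) for v in [(-80,-11,-8),(-80,11,-8),(0,-11,-8),(0,11,-8),(-80,0,-12.5),(0,0,-12.5),(-8,0,-8.5),(0,-13.7,15),(0,13.7,15)]]
    save(p,"w3o.png",(200,60,440,300),2.5,pts)
    q=get_image("top"); pts=[proj(q,O+A@np.array(v)/1e3) for v in [(-80,-15,-8),(-80,15,-8),(0,-15,-8),(0,15,-8),(172,-16.5,16.5),(172,16.5,16.5)]]
    save(q,"t3o.png",(380,120,450,250),4.5,pts)
E
python3 fit.py
```

```text
[ 0.5029 -0.0963  0.0832  4.5948  0.0144] [-0.36  0.19  0.19  0.4   0.46 -0.64 -0.26 -0.12  0.58]
```

View pics/w3o.png

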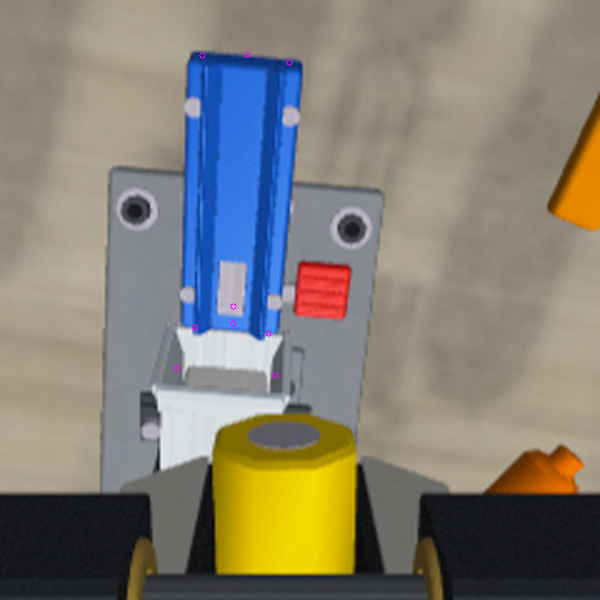

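View pics/t3o.png

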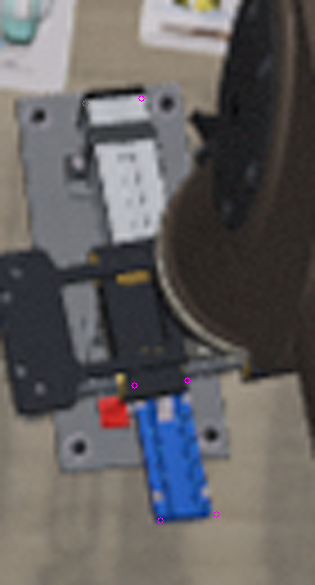

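Run:
```python
from fit import *
q=p.copy(); o,d=ray(p,(313.4,233.4),np.eye(4)); P=o+d*(.0114-o[1])/d[1]; print("tail centre tool",P)
o,d=ray(p,c(284,413),np.eye(4)); P=o+d*(-.0011-o[1])/d[1]; print("tail top",P)
f=least_squares(res,[.51,-.09,.082,9,.016]);X,Y,Z,yaw,w=f.x;A=SR(yaw);O=np.array([X,Y,Z])
for v in[(0,-15,21),(0,15,21),(0,-12,-12.5),(0,12,-12.5),(-8,-4,-8.5),(-24,-4,-12.5)]: print(v,(proj(p,O+A@np.array(v)/1e3,T)+.3-[200,60])*2.5)
print(R.from_matrix(A).as_rotvec(), T.round(3))
```

```text
tail centre tool [-1.89844831e-02  1.14000000e-02  6.58346536e-05]
tail top [-2.75130355e-02 -1.10000000e-03  3.62725934e-05]
(0, -15, 21) [169.43051771 379.65963717]
(0, 15, 21) [278.88426142 387.9061468 ]
(0, -12, -12.5) [193.61936821 319.56533644]
(0, 12, -12.5) [272.0230517  325.59941576]
(-8, -4, -8.5) [219.67472569 305.00820569]
(-24, -4, -12.5) [222.85753592 250.28036981]
[-0.01119721  0.27910262  0.0796723 ] [[ 0.987 -0.001 -0.159  0.507]
 [ 0.159  0.001  0.987 -0.08 ]
 [-0.001 -1.     0.001  0.199]
 [ 0.     0.     0.     1.   ]]
```

Run:
```python
from fit import *
for v,y in((413,.0239),(434,.0114),(458,-.0011)):
    o,d=ray(p,c(284,v),np.eye(4)); print(o+d*(y-o[1])/d[1])
obs2=obs+[((0,-15/14.4),c(160,388))]
```

```text
[-1.84516893e-02  2.39000000e-02  1.19708820e-05]
[-1.90318748e-02  1.14000000e-02  2.15693903e-05]
[-1.97041305e-02 -1.10000000e-03  3.12273839e-05]
```

```bash
cat > geo.py <<'E'
from fit import *
f=least_squares(res,[.51,-.09,.082,9,.016]);X,Y,Z,yaw,w=f.x;A=SR(yaw);O=np.array([X,Y,Z]);DR=down(yaw,16)
def sad(s=None):
    """TCP in saddle(O) coords mm + tilt"""
    T_=toolT(s); print("TCP saddle mm",(A.T@(T_[:3,3]-O)*1e3).round(1),"rot err",R.from_matrix(T_[:3,:3].T@DR).as_rotvec(degrees=True).round(1))
def to(x,y,z): rel(O+A@np.array([x,y,z])/1e3,DR)
E
python3 - <<'E'
from geo import *
sad(); to(-44,0,11.4+30)
E
```

```text
TCP saddle mm [-26.3  16.1 112.8] rot err [ 0.6  4.5 16. ]
shift mm [-37.8  63.7 -13.1] turn [ 0.6  4.5 16. ]
```

Call:
{"fn": "arm_command", "kwargs": {"plan": [[[-0.038, 0.02, -0.013], [0.6, 4.5, 16]], [[-0.038, 0.064, -0.013], [0.6, 4.5, 16]], [[-0.038, 0.064, -0.013], [0.6, 4.5, 16]], [[-0.038, 0.064, -0.013], [0.6, 4.5, 16]], [[-0.038, 0.064, -0.013], [0.6, 4.5, 16]]]}}

```text
clock: 6.15
position: [0.4731, -0.0998, 0.1375]
ee_rot: [-1.571, 0.153, 0.277]
force: [0.2, 0.3, 0.2]
width: 0.271
```

Run:
```python
from geo import *
s=observe();print(s["clock"],s["force"],abs(s["dq"]).max())
sad(s); to(-44,0,11.4+2)
p=get_image("wrist");save(p,"w4.png",(160,100,480,340),2.5)
p=get_image("scene");save(p,"s4.png",(300,160,480,320),4)
```

```text
6.15 [0.23897398 0.25753477 0.16696862] 0.050488066895470925
TCP saddle mm [-43.8  -1.1  44. ] rot err [ 0.  -0.   0.3]
shift mm [-0.3 30.6  1.1] turn [ 0.  -0.   0.3]
```

View pics/w4.png

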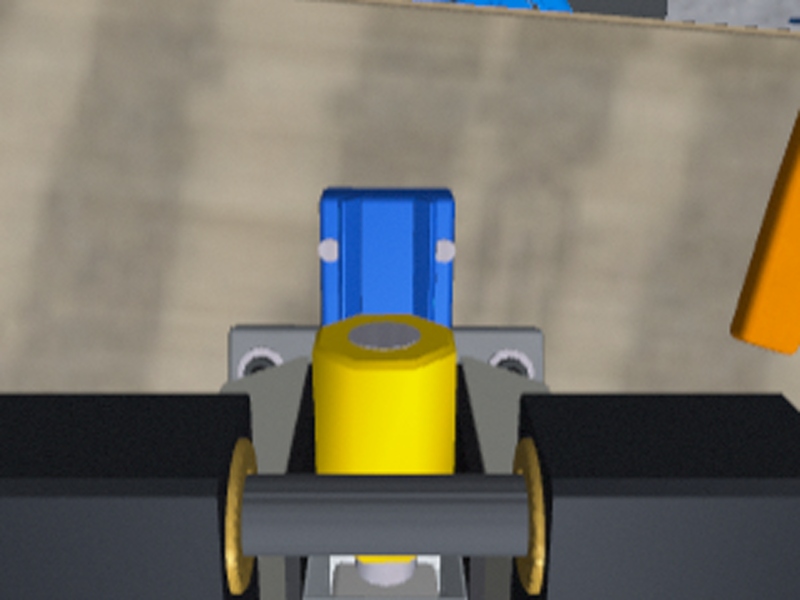

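View pics/s4.png

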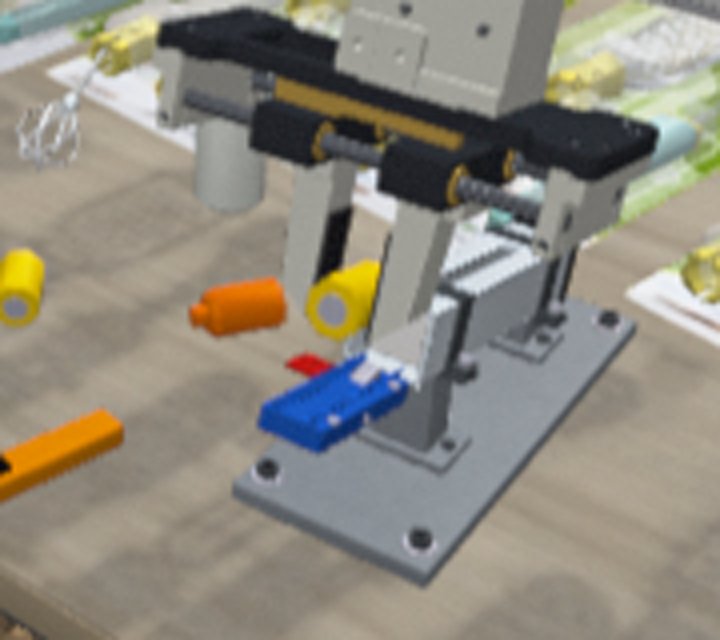

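Call:
{"fn": "arm_command", "kwargs": {"plan": [[[0, 0.028, 0.0005], [0, 0, 0]], [[0, 0.028, 0.0005], [0, 0, 0]], [[0, 0.028, 0.0005], [0, 0, 0]], [[0, 0.028, 0.0005], [0, 0, 0]]]}}

```text
clock: 6.65
position: [0.4654, -0.1001, 0.1101]
ee_rot: [-1.571, 0.156, 0.278]
force: [0.5, -0.8, -0.1]
width: 0.267
```

Run:
```python
from geo import *
s=observe();print(s["clock"],s["force"],abs(s["dq"]).max())
sad(s)
```

```text
6.65 [ 0.53329597 -0.81984501 -0.13815305] 0.013182146815769302
TCP saddle mm [-43.7  -0.8  15.6] rot err [ 0.  -0.1  0.2]
```

Step down gently with feel.

Call:
{"fn": "arm_command", "kwargs": {"plan": [[[0, 0.0015, 0.0005], [0, 0, 0]], [[0, 0.0025, 0.0005], [0, 0, 0]], [[0, 0.0025, 0.0005], [0, 0, 0]]]}}

```text
clock: 6.95
position: [0.4651, -0.1, 0.1074]
ee_rot: [-1.571, 0.156, 0.278]
force: [1.3, -0.4, 12.6]
width: 0.27
```

Call:
{"fn": "arm_command", "kwargs": {"plan": [[[0, 0.001, 0], [0, 0, 0]], [[0, 0.001, 0], [0, 0, 0]], [[0, 0.001, 0], [0, 0, 0]]]}}

```text
clock: 7.25
position: [0.4651, -0.1, 0.1066]
ee_rot: [-1.571, 0.156, 0.278]
force: [1.0, -0.3, 13.8]
width: 0.268
```

Run:
```python
from geo import *
s=observe();print(s["clock"],s["force"],abs(s["dq"]).max())
sad(s)
```

```text
7.25 [ 1.01279927 -0.3018713  13.81307805] 0.0018875474418863722
TCP saddle mm [-43.   -0.7  12.1] rot err [ 0.  -0.1  0.2]
```

Call:
{"fn": "arm_command", "kwargs": {"plan": [[[0, -0.001, 0], [0, 0, 0]], [[0, -0.001, 0], [0, 0, 0]]], "fingers": 0.2}}

```text
clock: 7.45
position: [0.4642, -0.0996, 0.1063]
ee_rot: [-1.57, 0.157, 0.28]
force: [-0.5, -0.3, -0.2]
width: 0.378
```

Call:
{"fn": "arm_command", "kwargs": {"plan": [[[0, -0.032, 0], [0, 0, 0]], [[0, -0.032, 0], [0, 0, 0]], [[-0.037, -0.032, 0], [0, 0, 0]], [[-0.037, -0.032, 0], [0, 0, 0]], [[-0.037, -0.032, 0], [0, 0, 0]]]}}

```text
clock: 7.95
position: [0.4366, -0.1018, 0.1469]
ee_rot: [-1.57, 0.158, 0.28]
force: [0.7, -0.5, -0.4]
width: 0.399
```

Run:
```python
from geo import *
s=observe();print(s["clock"],s["force"],abs(s["dq"]).max(),s["width"]*92)
sad(s)
p=get_image("wrist");save(p,"w5.png",(160,100,480,340),2.5)
p=get_image("scene");save(p,"s5.png",(300,160,480,320),4)
```

```text
7.95 [ 0.68333286 -0.53106058 -0.38629329] 0.031264607346800304 36.74163513591257
TCP saddle mm [-81.5  -0.1  42.9] rot err [-0.  -0.1  0. ]
```

View pics/w5.png

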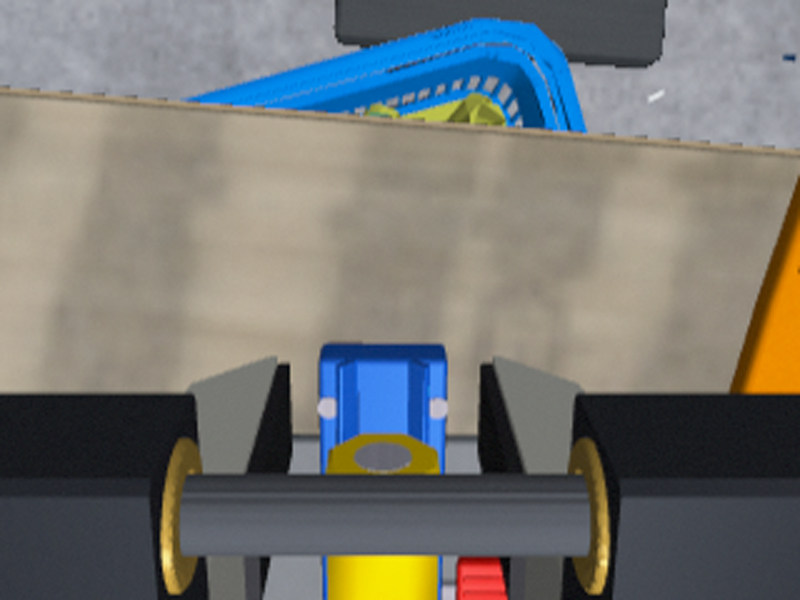

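View pics/s5.png

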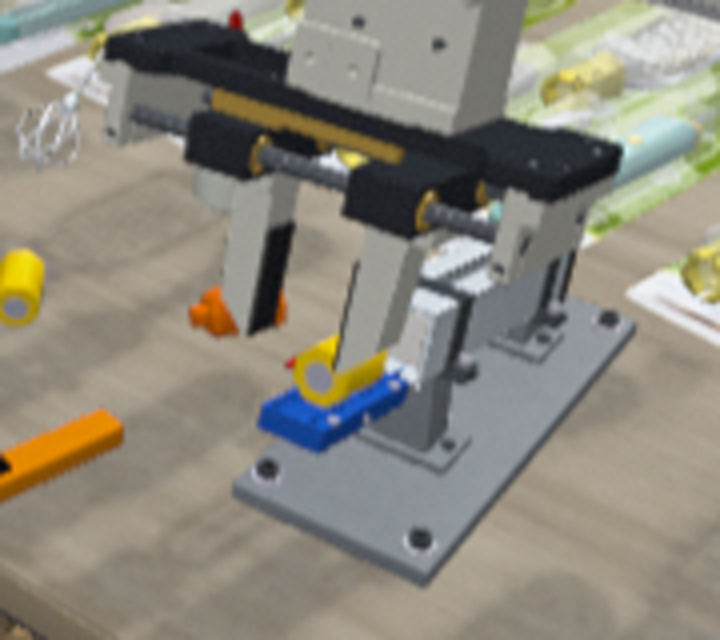

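Call:
{"fn": "arm_command", "kwargs": {"plan": [[[0, 0, 0], [0, 0, 0]], [[0, 0, 0], [0, 0, 0]], [[0, 0, 0], [0, 0, 0]], [[0, 0.023, 0], [0, 0, 0]], [[0, 0.023, 0], [0, 0, 0]]], "fingers": 1.0}}

```text
clock: 8.55
position: [0.429, -0.1021, 0.1232]
ee_rot: [-1.57, 0.161, 0.284]
force: [-0.8, 0.3, -0.4]
width: 0.028
```

Call:
{"fn": "arm_command", "kwargs": {"plan": [[[0.01, 0, 0], [0, 0, 0]], [[0.02, 0, 0], [0, 0, 0]], [[0.03, 0, 0], [0, 0, 0]], [[0.03, 0, 0], [0, 0, 0]]]}}

```text
clock: 8.95
position: [0.4616, -0.0996, 0.1162]
ee_rot: [-1.571, 0.156, 0.28]
force: [0.1, 0.4, -0.1]
width: 0.006
```

Run:
```python
from geo import *
s=observe();print(s["clock"],s["force"],A.T@s["force"],abs(s["dq"]).max(),s["width"]*92)
sad(s)
p=get_image("wrist");save(p,"w6.png",(160,100,480,340),2.5)
```

```text
8.95 [ 0.06955947  0.38884554 -0.14747635] [ 0.13724302  0.38202356 -0.11406576] 0.03838739956321561 0.5948587316788615
TCP saddle mm [-49.   -0.   20.3] rot err [ 0.  -0.1  0.1]
```

View pics/w6.png

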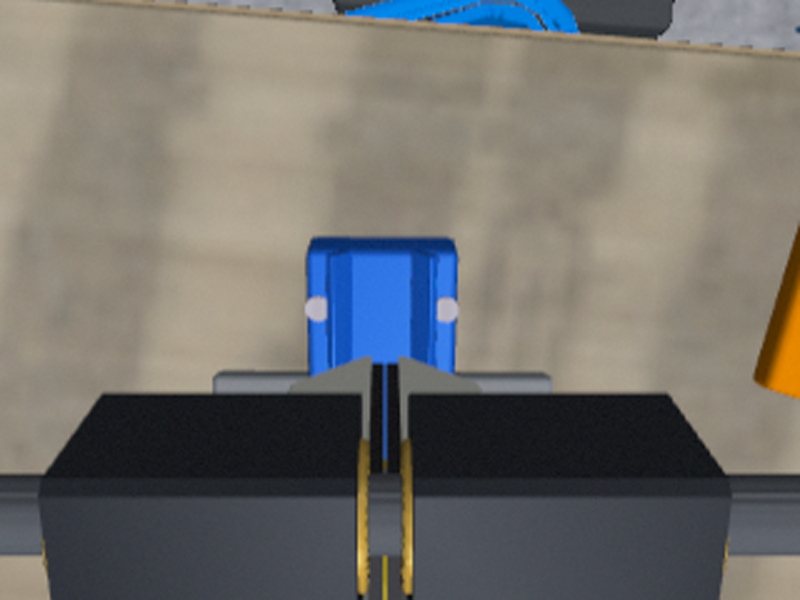

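Call:
{"fn": "arm_command", "kwargs": {"plan": [[[0.005, 0, 0], [0, 0, 0]], [[0.01, 0, 0], [0, 0, 0]], [[0.014, 0, 0], [0, 0, 0]], [[0.017, 0, 0], [0, 0, 0]], [[0.02, 0, 0], [0, 0, 0]]]}}

```text
clock: 9.5
position: [0.4786, -0.0985, 0.1108]
ee_rot: [-1.57, 0.159, 0.281]
force: [-3.7, 0.0, 2.4]
width: 0.005
```

Run:
```python
from geo import *
s=observe();print(s["clock"],(A.T@s["force"]).round(2),abs(s["dq"]).max())
sad(s)
```

```text
9.5 [-4.17  0.31  1.31] 0.06345967333923731
TCP saddle mm [-31.1  -0.3  19.9] rot err [ 0.  -0.1 -0. ]
```

Call:
{"fn": "arm_command", "kwargs": {"plan": [[[0.003, 0, 0], [0, 0, 0]], [[0.006, 0, 0], [0, 0, 0]], [[0.008, 0, 0], [0, 0, 0]], [[0.01, 0, 0], [0, 0, 0]], [[0.01, 0, 0], [0, 0, 0]]]}}

```text
clock: 10.0
position: [0.4886, -0.0977, 0.108]
ee_rot: [-1.57, 0.158, 0.28]
force: [-2.6, -1.5, 0.5]
width: 0.007
```

Run:
```python
from geo import *
s=observe();print(s["clock"],(A.T@s["force"]).round(2),abs(s["dq"]).max())
sad(s)
p=get_image("scene");save(p,"s7.png",(300,160,480,320),4)
```

```text
10.0 [-2.76 -1.27 -0.28] 0.004221184017395249
TCP saddle mm [-20.7  -0.3  19.9] rot err [ 0.  -0.1  0. ]
```

View pics/s7.png

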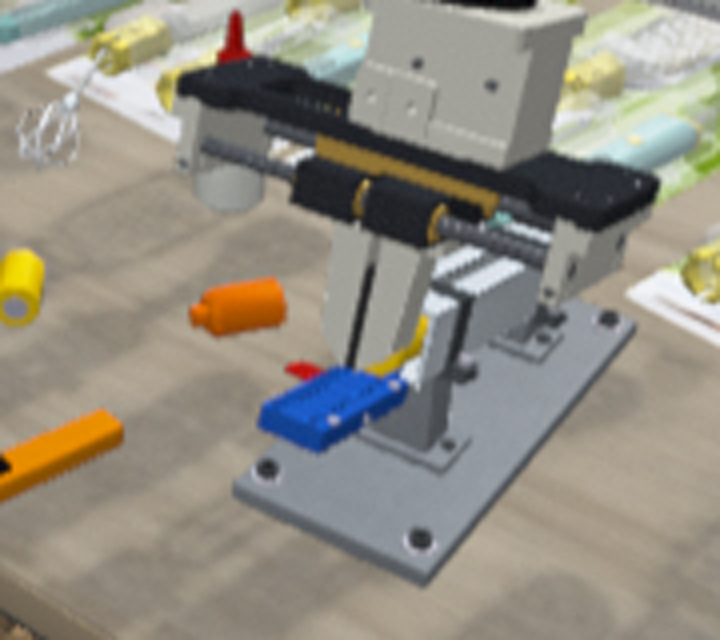

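Call:
{"fn": "arm_command", "kwargs": {"plan": [[[0.002, 0, 0], [0, 0, 0]], [[0.004, 0, 0], [0, 0, 0]], [[0.004, 0, 0], [0, 0, 0]]]}}

```text
clock: 10.35
position: [0.4924, -0.0974, 0.107]
ee_rot: [-1.57, 0.158, 0.28]
force: [-2.2, -0.3, 1.2]
width: -0.002
```

Call:
{"fn": "arm_command", "kwargs": {"plan": [[[0.001, 0, 0], [0, 0, 0]], [[0.001, 0, 0], [0, 0, 0]]]}}

```text
clock: 10.55
position: [0.4932, -0.0974, 0.1067]
ee_rot: [-1.57, 0.158, 0.281]
force: [-3.4, -1.0, 1.4]
width: 0.008
```

Call:
{"fn": "arm_command", "kwargs": {"plan": [[[0.001, 0, 0], [0, 0, 0]], [[0.001, 0, 0], [0, 0, 0]]]}}

```text
clock: 10.75
position: [0.4941, -0.0973, 0.1064]
ee_rot: [-1.57, 0.158, 0.281]
force: [-2.3, -1.4, 1.6]
width: 0.004
```

Run:
```python
from geo import *
s=observe();print(s["clock"],(A.T@s["force"]).round(2),abs(s["dq"]).max())
sad(s)
p=get_image("scene");save(p,"s8.png",(340,210,430,280),8)
```

```text
10.75 [-2.78 -1.25  0.86] 0.0014597201454819731
TCP saddle mm [-15.   -0.3  19.9] rot err [ 0.  -0.1 -0. ]
```

View pics/s8.png

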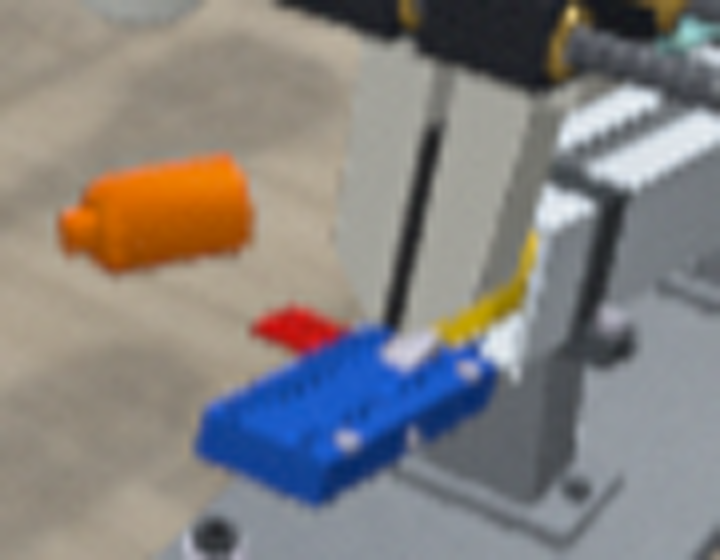

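Call:
{"fn": "arm_command", "kwargs": {"plan": [[[0.001, 0, 0], [0, 0, 0]], [[0.001, 0, 0], [0, 0, 0]]]}}

```text
clock: 11.0
position: [0.4951, -0.0972, 0.1062]
ee_rot: [-1.57, 0.158, 0.281]
force: [-2.5, -1.2, 1.0]
width: 0.004
```

Call:
{"fn": "arm_command", "kwargs": {"plan": [[[0.001, 0, 0], [0, 0, 0]], [[0.001, 0, 0], [0, 0, 0]]]}}

```text
clock: 11.2
position: [0.496, -0.0971, 0.1059]
ee_rot: [-1.57, 0.158, 0.281]
force: [-2.8, -0.5, 0.8]
width: 0.004
```

Run:
```python
from geo import *
s=observe();print(s["clock"],(A.T@s["force"]).round(2),abs(s["dq"]).max())
sad(s)
p=get_image("scene");save(p,"s9.png",(340,210,430,280),8)
```

```text
11.2 [-2.96 -0.31 -0.04] 0.003494522410126751
TCP saddle mm [-13.   -0.3  20. ] rot err [ 0.  -0.1 -0. ]
```

View pics/s9.png

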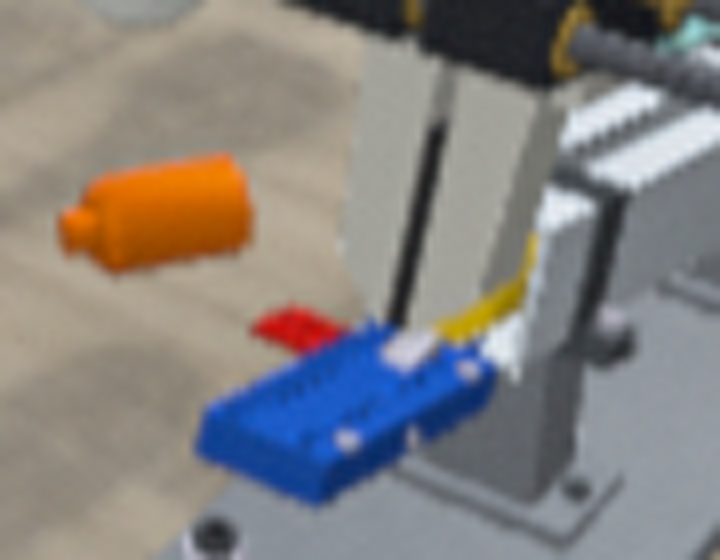

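Call:
{"fn": "arm_command", "kwargs": {"plan": [[[-0.003, 0, 0], [0, 0, 0]], [[-0.003, 0, 0], [0, 0, 0]], [[-0.003, 0, 0], [0, 0, 0]]]}}

```text
clock: 11.55
position: [0.4929, -0.0973, 0.1068]
ee_rot: [-1.57, 0.158, 0.281]
force: [-3.8, -0.3, 1.5]
width: 0.006
```

Run:
```python
from geo import *
s=observe();print(s["clock"],(A.T@s["force"]).round(2),abs(s["dq"]).max())
sad(s)
```

```text
11.55 [-4.06 -0.05  0.4 ] 0.0031554080619739435
TCP saddle mm [-16.3  -0.2  19.9] rot err [-0.  -0.1 -0. ]
```

Call:
{"fn": "arm_command", "kwargs": {"plan": [[[-0.002, 0, 0], [0, 0, 0]], [[-0.002, 0, 0], [0, 0, 0]], [[-0.002, 0, 0], [0, 0, 0]]]}}

```text
clock: 11.85
position: [0.4915, -0.0973, 0.1074]
ee_rot: [-1.57, 0.157, 0.28]
force: [-0.5, 0.0, -0.2]
width: 0.002
```

Run:
```python
from geo import *
s=observe();print(s["clock"],(A.T@s["force"]).round(2),abs(s["dq"]).max())
sad(s)
p=get_image("scene");save(p,"s10.png",(340,210,430,280),8)
```

```text
11.85 [-0.43  0.06 -0.33] 0.0034971024281719326
TCP saddle mm [-17.7  -0.1  20.1] rot err [-0.  -0.1  0. ]
```

View pics/s10.png

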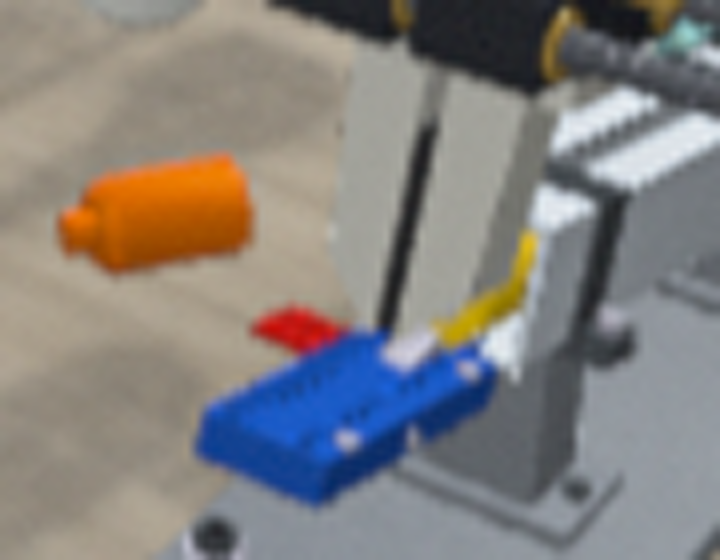

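Run:
```python
from geo import *
rel([.509,.131,.12],down(38))
```

```text
shift mm [ 30.5 -22.  226.2] turn [ -4.6 -33.3 -15.5]
```

Call:
{"fn": "arm_command", "kwargs": {"plan": [[[-0.01, -0.04, 0], [0, 0, 0]], [[-0.01, -0.08, 0.01], [-1, -7, -3]], [[0.03, -0.06, 0.226], [-4.6, -33.3, -15.5]], [[0.03, -0.04, 0.226], [-4.6, -33.3, -15.5]], [[0.03, -0.022, 0.226], [-4.6, -33.3, -15.5]]], "fingers": 0.0}}

```text
clock: 12.4
position: [0.5097, 0.0605, 0.1504]
ee_rot: [-1.517, -0.464, 0.497]
force: [1.0, 0.5, 0.1]
width: 0.389
```

Run:
```python
from geo import *
s=observe();print(s["clock"],s["position"])
rel([.509,.131,.12],down(38),s)
```

```text
12.4 [0.50971473 0.06051862 0.15041945]
shift mm [40.6 30.  57.8] turn [-0.4 -2.8 -1.2]
```

Call:
{"fn": "arm_command", "kwargs": {"plan": [[[0.038, 0.03, 0.052], [-0.4, -2.8, -1.2]], [[0.038, 0.03, 0.052], [-0.4, -2.8, -1.2]], [[0.038, 0.03, 0.052], [-0.4, -2.8, -1.2]], [[0.038, 0.03, 0.052], [-0.4, -2.8, -1.2]]]}}

```text
clock: 12.8
position: [0.5092, 0.1218, 0.1186]
ee_rot: [-1.509, -0.509, 0.52]
force: [-0.3, -0.8, 0.7]
width: 0.499
```

```bash
cat > look.py <<'E'
from h import *
import sys
s=observe();print(s["clock"],s["position"],s["width"]*92,abs(s["dq"]).max().round(3)); 
T=toolT(s); p=get_image("wrist"); save(p,sys.argv[1])
for mu,v,w,a in yellow(p,500):
    P=onz(p,mu,.018,T);Q=onz(p,mu+v*5,.018,T)-P; print(mu.round(1),a,w.round(1),P.round(4),np.degrees(np.arctan(Q[1]/Q[0])).round(1))
E
python3 look.py w11.png
```

```text
12.8 [0.50917087 0.12176528 0.11861566] 45.87044950891846 0.025
[322.9 216.9] 1952 [10.1 16.2] [0.5074 0.1285 0.018 ] 38.3
[368.3 344. ] 566 [6.4 7.8] [0.5683 0.2215 0.018 ] 74.8
```

View pics/w11.png

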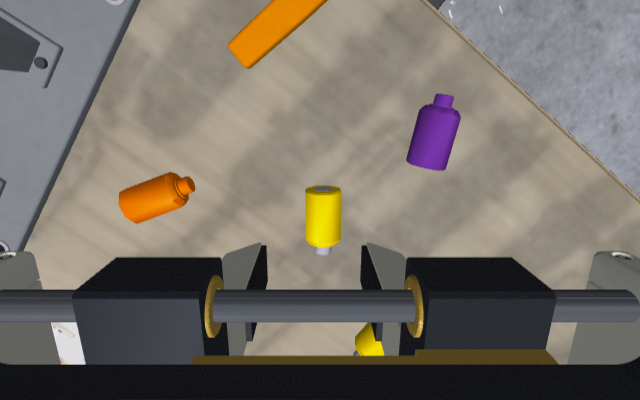

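Run:
```python
from h import *
rel([.5075,.1285,.0245],down(38.2))
```

```text
shift mm [ 3.6 94.4  7.1] turn [-0.1 -0.6 -0.3]
```

Call:
{"fn": "arm_command", "kwargs": {"plan": [[[0.0035, 0.04, 0.007], [0, -0.6, -0.3]], [[0.0035, 0.08, 0.007], [0, -0.6, -0.3]], [[0.0035, 0.085, 0.007], [0, -0.6, -0.3]], [[0.0035, 0.085, 0.007], [0, -0.6, -0.3]]]}}

```text
clock: 13.25
position: [0.5069, 0.1279, 0.0335]
ee_rot: [-1.506, -0.518, 0.523]
force: [-0.1, -0.3, 1.2]
width: 0.501
```

Run:
```python
from h import *
rel([.5075,.1285,.0245],down(38.2))
```

```text
shift mm [0.9 9.  0.1] turn [-0.1 -0.1 -0.2]
```

Call:
{"fn": "arm_command", "kwargs": {"plan": [[[0.001, 0.009, 0], [0, 0, 0]], [[0.001, 0.009, 0], [0, 0, 0]]]}}

```text
clock: 13.45
position: [0.5086, 0.1298, 0.0253]
ee_rot: [-1.506, -0.522, 0.521]
force: [-0.2, 1.0, -1.0]
width: 0.502
```

Call:
{"fn": "arm_command", "kwargs": {"plan": [[[0, 0, 0], [0, 0, 0]], [[0, 0, 0], [0, 0, 0]], [[0, 0, 0], [0, 0, 0]], [[0, 0, 0], [0, 0, 0]]], "fingers": 1.0}}

```text
clock: 13.85
position: [0.508, 0.1301, 0.025]
ee_rot: [-1.505, -0.521, 0.523]
force: [-0.4, -0.6, 5.5]
width: 0.271
```

Run:
```python
from geo import *
s=observe();print(s["position"],s["width"]*92)
to(-60,0,100)
```

```text
[0.50798914 0.13008346 0.02504487] 24.961201942038038
shift mm [-169.1 -171.  -157.7] turn [ 4.6 33.4 15.5]
```

Call:
{"fn": "arm_command", "kwargs": {"plan": [[[0, -0.05, 0], [0, 0, 0]], [[-0.02, -0.095, -0.02], [1, 6, 3]], [[-0.169, -0.171, -0.158], [4.6, 33.4, 15.5]], [[-0.169, -0.171, -0.158], [4.6, 33.4, 15.5]], [[-0.169, -0.171, -0.158], [4.6, 33.4, 15.5]]]}}

```text
clock: 14.35
position: [0.4827, -0.036, 0.172]
ee_rot: [-1.568, 0.079, 0.312]
force: [1.0, 0.3, -0.9]
width: 0.274
```

Run:
```python
from geo import *
s=observe();print(s["clock"],s["position"],s["width"]*92)
sad(s);to(-44,0,45)
```

```text
14.35 [ 0.4826847  -0.03595959  0.17198433] 25.175480210778908
TCP saddle mm [-39.3  61.8  81.2] rot err [0.5 3.9 1.8]
shift mm [-10.   36.5 -60.9] turn [0.5 3.9 1.8]
```

Call:
{"fn": "arm_command", "kwargs": {"plan": [[[-0.012, 0.0, -0.05], [0.5, 3.9, 1.8]], [[-0.012, 0.037, -0.055], [0.5, 3.9, 1.8]], [[-0.012, 0.037, -0.055], [0.5, 3.9, 1.8]], [[-0.012, 0.037, -0.055], [0.5, 3.9, 1.8]], [[-0.012, 0.037, -0.055], [0.5, 3.9, 1.8]]]}}

```text
clock: 14.85
position: [0.4717, -0.0904, 0.138]
ee_rot: [-1.57, 0.15, 0.286]
force: [0.0, 0.4, -1.3]
width: 0.27
```

Run:
```python
from geo import *
s=observe();print(s["clock"],s["force"],abs(s["dq"]).max())
sad(s); to(-44,0,13.5)
p=get_image("wrist");save(p,"w12.png",(160,100,480,340),2.5)
```

```text
14.85 [ 0.03056556  0.43419383 -1.25785136] 0.005753131603987468
TCP saddle mm [-44.6   8.4  44.3] rot err [0.1 0.4 0.1]
shift mm [ 0.5 30.8 -8.3] turn [0.1 0.4 0.1]
```

View pics/w12.png

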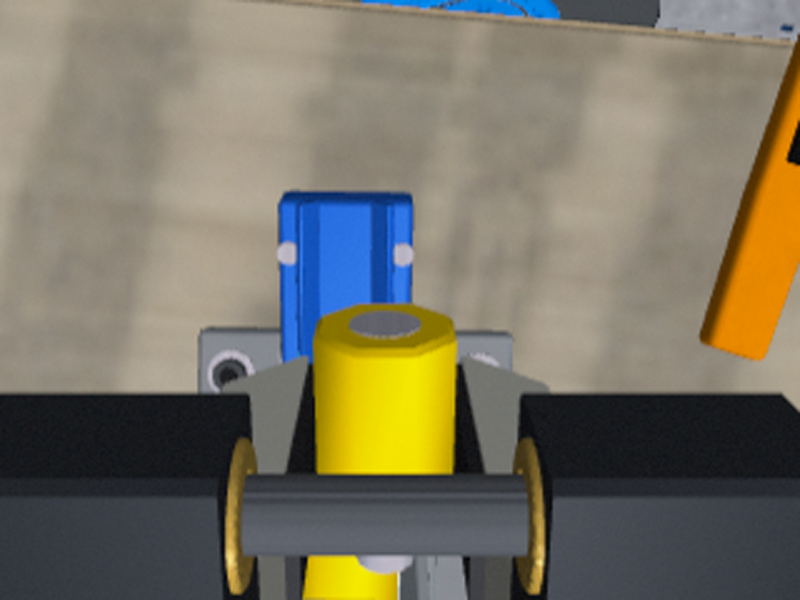

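Call:
{"fn": "arm_command", "kwargs": {"plan": [[[0.001, 0, -0.0085], [0, 0.4, 0]], [[0.001, 0.0, -0.0085], [0, 0.4, 0]], [[0.001, 0.027, -0.0085], [0, 0.4, 0]], [[0.001, 0.027, -0.0085], [0, 0.4, 0]], [[0.001, 0.027, -0.0085], [0, 0.4, 0]]]}}

```text
clock: 15.4
position: [0.465, -0.1012, 0.1111]
ee_rot: [-1.572, 0.159, 0.28]
force: [0.0, -0.1, -0.1]
width: 0.272
```

Run:
```python
from geo import *
s=observe();print(s["clock"],s["force"],abs(s["dq"]).max())
sad(s)
p=get_image("wrist");save(p,"w13.png",(160,100,480,340),2.5)
```

```text
15.4 [ 0.00027944 -0.10158172 -0.0658494 ] 0.016475893417537205
TCP saddle mm [-44.5  -1.8  16.3] rot err [ 0.1 -0.2 -0. ]
```

View pics/w13.png

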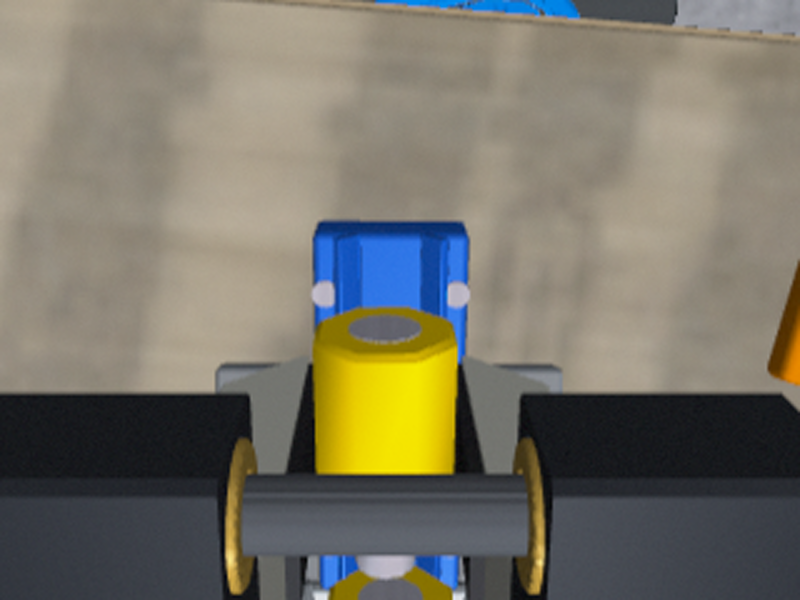

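Call:
{"fn": "arm_command", "kwargs": {"plan": [[[0.0, 0, 0.0015], [0, 0, 0]], [[0.0, 0.002, 0.0015], [0, 0, 0]], [[0.0, 0.004, 0.0015], [0, 0, 0]], [[0.0, 0.004, 0.0015], [0, 0, 0]]]}}

```text
clock: 15.85
position: [0.4647, -0.1001, 0.1077]
ee_rot: [-1.572, 0.158, 0.278]
force: [0.7, 0.2, 5.3]
width: 0.266
```

Run:
```python
from geo import *
s=observe();print(s["clock"],s["force"],abs(s["dq"]).max())
sad(s)
```

```text
15.85 [0.68584255 0.18201739 5.29500407] 0.0018834869795990477
TCP saddle mm [-43.7  -0.7  13. ] rot err [ 0.1 -0.2  0.1]
```

Call:
{"fn": "arm_command", "kwargs": {"plan": [[[0, 0, 0], [0, 0, 0]], [[0, 0, 0], [0, 0, 0]]], "fingers": 0.2}}

```text
clock: 16.05
position: [0.4639, -0.0997, 0.1071]
ee_rot: [-1.572, 0.159, 0.279]
force: [-0.7, 0.6, 0.1]
width: 0.382
```

Call:
{"fn": "arm_command", "kwargs": {"plan": [[[0, -0.03, 0.0005], [0, 0, 0]], [[0, -0.03, 0.0005], [0, 0, 0]], [[-0.04, -0.03, 0.0005], [0, 0, 0]], [[-0.04, -0.03, 0.0005], [0, 0, 0]], [[-0.04, -0.03, 0.0005], [0, 0, 0]]]}}

```text
clock: 16.55
position: [0.4333, -0.1016, 0.1469]
ee_rot: [-1.571, 0.159, 0.279]
force: [0.8, 0.6, 0.9]
width: 0.399
```

Run:
```python
from geo import *
s=observe();print(s["clock"],s["force"],abs(s["dq"]).max(),s["width"]*92)
sad(s)
p=get_image("wrist");save(p,"w14.png",(160,100,480,340),2.5)
```

```text
16.55 [0.78027271 0.64105559 0.85073864] 0.033857725031020205 36.737656334650346
TCP saddle mm [-84.8   0.3  42. ] rot err [ 0.1 -0.2  0. ]
```

View pics/w14.png

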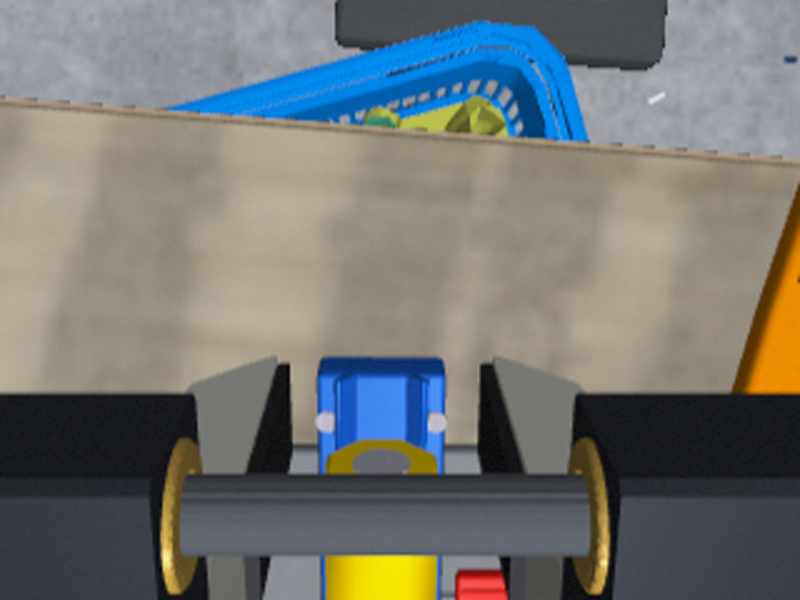

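Call:
{"fn": "arm_command", "kwargs": {"plan": [[[0, 0, 0], [0, 0, 0]], [[0, 0, 0], [0, 0, 0]], [[0, 0, 0], [0, 0, 0]], [[0, 0.022, 0], [0, 0, 0]], [[0, 0.022, 0], [0, 0, 0]]], "fingers": 1.0}}

```text
clock: 17.1
position: [0.4262, -0.1019, 0.1243]
ee_rot: [-1.571, 0.162, 0.282]
force: [-0.3, 0.3, 0.2]
width: 0.026
```

Call:
{"fn": "arm_command", "kwargs": {"plan": [[[0.008, 0, 0], [0, 0, 0]], [[0.015, 0, 0], [0, 0, 0]], [[0.022, 0, 0], [0, 0, 0]], [[0.025, 0, 0], [0, 0, 0]]]}}

```text
clock: 17.5
position: [0.452, -0.1002, 0.119]
ee_rot: [-1.572, 0.16, 0.28]
force: [-4.8, -0.7, 4.2]
width: 0.005
```

Run:
```python
from geo import *
s=observe();print(s["clock"],(A.T@s["force"]).round(2),abs(s["dq"]).max(),s["width"]*92)
sad(s)
```

```text
17.5 [-5.82 -0.34  2.7 ] 0.04644892722720109 0.47578036333221574
TCP saddle mm [-59.    0.2  20.3] rot err [ 0.1 -0.2 -0. ]
```

Call:
{"fn": "arm_command", "kwargs": {"plan": [[[0.004, 0, 0], [0, 0, 0]], [[0.009, 0, 0], [0, 0, 0]], [[0.014, 0, 0], [0, 0, 0]], [[0.019, 0, 0], [0, 0, 0]], [[0.022, 0, 0], [0, 0, 0]]]}}

```text
clock: 18.0
position: [0.4721, -0.0987, 0.1128]
ee_rot: [-1.571, 0.161, 0.281]
force: [-6.1, -0.3, 5.7]
width: 0.004
```

Call:
{"fn": "arm_command", "kwargs": {"plan": [[[0.003, 0, 0], [0, 0, 0]], [[0.006, 0, 0], [0, 0, 0]], [[0.009, 0, 0], [0, 0, 0]], [[0.012, 0, 0], [0, 0, 0]], [[0.013, 0, 0], [0, 0, 0]]]}}

```text
clock: 18.5
position: [0.4847, -0.0977, 0.1092]
ee_rot: [-1.571, 0.16, 0.28]
force: [-5.4, -0.6, 4.8]
width: 0.007
```

Run:
```python
from geo import *
s=observe();print(s["clock"],(A.T@s["force"]).round(2),abs(s["dq"]).max(),s["width"]*92)
sad(s)
```

```text
18.5 [-6.58 -0.15  3.07] 0.01876808862504369 0.5991486718408474
TCP saddle mm [-24.7   0.   20. ] rot err [ 0.1 -0.2 -0.1]
```

Call:
{"fn": "arm_command", "kwargs": {"plan": [[[0.003, 0, 0], [0, 0, 0]], [[0.005, 0, 0], [0, 0, 0]], [[0.007, 0, 0], [0, 0, 0]], [[0.009, 0, 0], [0, 0, 0]], [[0.009, 0, 0], [0, 0, 0]]]}}

```text
clock: 19.0
position: [0.4935, -0.0971, 0.1067]
ee_rot: [-1.572, 0.16, 0.28]
force: [-5.1, -1.1, 3.2]
width: 0.007
```

Run:
```python
from geo import *
s=observe();print(s["clock"],(A.T@s["force"]).round(2),abs(s["dq"]).max(),s["width"]*92)
sad(s)
p=get_image("scene");save(p,"s15.png",(340,210,430,280),8)
```

```text
19.0 [-5.81 -0.66  1.66] 0.006480476661081692 0.6027476230218702
TCP saddle mm [-15.6  -0.   20.1] rot err [ 0.1 -0.2 -0. ]
```

View pics/s15.png

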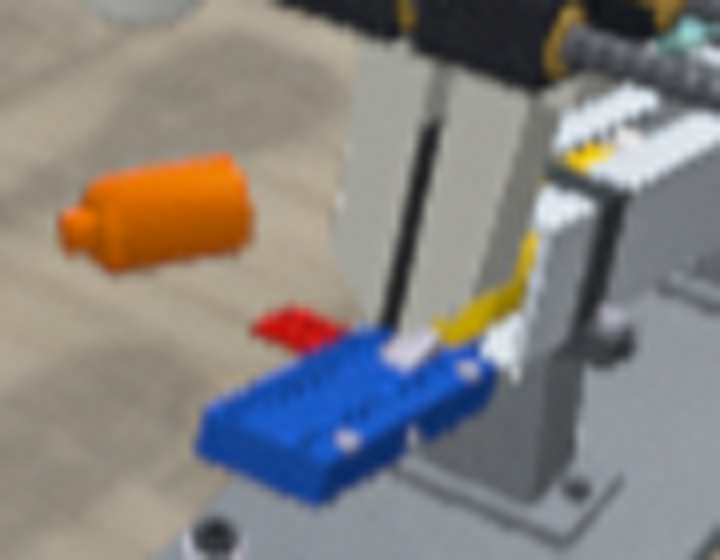

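Call:
{"fn": "arm_command", "kwargs": {"plan": [[[-0.001, 0, 0], [0, 0, 0]], [[-0.001, 0, 0], [0, 0, 0]], [[-0.001, 0, 0], [0, 0, 0]]]}}

```text
clock: 19.35
position: [0.4929, -0.097, 0.107]
ee_rot: [-1.572, 0.159, 0.279]
force: [-3.9, -0.2, 1.1]
width: 0.007
```

Call:
{"fn": "arm_command", "kwargs": {"plan": [[[-0.001, 0, 0], [0, 0, 0]], [[-0.001, 0, 0], [0, 0, 0]], [[-0.001, 0, 0], [0, 0, 0]]]}}

```text
clock: 19.65
position: [0.492, -0.097, 0.1073]
ee_rot: [-1.572, 0.159, 0.279]
force: [-3.6, -0.0, 1.7]
width: 0.005
```

Call:
{"fn": "arm_command", "kwargs": {"plan": [[[-0.003, 0, 0], [0, 0, 0]], [[-0.003, 0, 0], [0, 0, 0]], [[-0.003, 0, 0], [0, 0, 0]]]}}

```text
clock: 19.95
position: [0.4898, -0.0972, 0.1083]
ee_rot: [-1.572, 0.157, 0.278]
force: [0.3, -0.0, 0.8]
width: 0.003
```

Run:
```python
from geo import *
s=observe();print(s["clock"],(A.T@s["force"]).round(2),abs(s["dq"]).max(),s["width"]*92)
sad(s)
rel([.555,.228,.12],down(-1),s)
```

```text
19.95 [ 0.03 -0.03  0.88] 0.003205385697916223 0.2859670542313923
TCP saddle mm [-19.6   0.2  20.5] rot err [ 0.1 -0.2  0.1]
shift mm [ 83.4 -36.6 319.1] turn [  0.9   5.4 -15.9]
```

Call:
{"fn": "arm_command", "kwargs": {"plan": [[[-0.01, -0.045, 0], [0, 0, 0]], [[0.0, -0.085, 0.02], [0, 0, 0]], [[0.083, -0.065, 0.319], [0.9, 5.4, -15.9]], [[0.083, -0.037, 0.319], [0.9, 5.4, -15.9]], [[0.083, -0.037, 0.319], [0.9, 5.4, -15.9]]], "fingers": 0.0}}

```text
clock: 20.45
position: [0.5295, 0.0705, 0.1594]
ee_rot: [-1.569, 0.014, -0.019]
force: [0.2, -0.5, 0.4]
width: 0.39
```

Run:
```python
from geo import *
s=observe();print(s["clock"],s["position"])
rel([.555,.228,.12],down(-1),s)
```

```text
20.45 [0.52947941 0.07045367 0.15942849]
shift mm [ 22.1  39.8 158. ] turn [-0.1 -0.2  0.2]
```

Call:
{"fn": "arm_command", "kwargs": {"plan": [[[0.021, 0.039, 0.15], [0, -0.2, 0.2]], [[0.021, 0.039, 0.15], [0, -0.2, 0.2]], [[0.021, 0.039, 0.15], [0, -0.2, 0.2]], [[0.021, 0.039, 0.15], [0, -0.2, 0.2]], [[0.021, 0.039, 0.15], [0, -0.2, 0.2]]]}}

```text
clock: 20.95
position: [0.5556, 0.2216, 0.1196]
ee_rot: [-1.57, 0.012, -0.004]
force: [0.4, -0.8, 0.0]
width: 0.499
```

```bash
python3 look.py w16.png
```

```text
20.95 [0.55556671 0.22162221 0.11960132] 45.93015589631244 0.046
[320.8 215.2] 1968 [10.1 16.2] [0.5575 0.227  0.018 ] 0.8
```

View pics/w16.png

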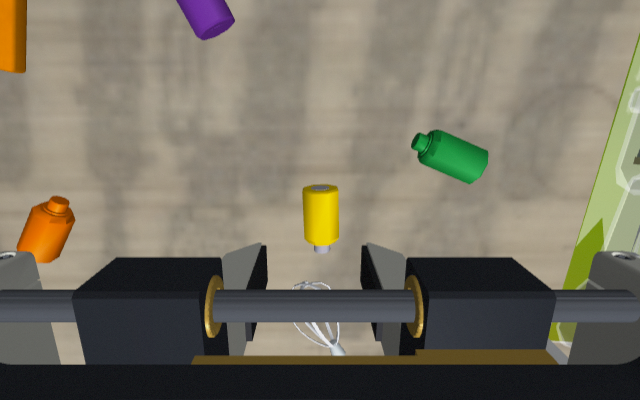

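Run:
```python
from h import *
rel([.5535,.227,.0245],down(0))
```

```text
shift mm [-2.1 95.5  7.7] turn [ 0.  -0.8 -0.3]
```

Call:
{"fn": "arm_command", "kwargs": {"plan": [[[-0.002, 0.04, 0.004], [0, -0.6, -0.3]], [[-0.002, 0.08, 0.004], [0, -0.6, -0.3]], [[-0.002, 0.085, 0.004], [0, -0.6, -0.3]], [[-0.002, 0.085, 0.004], [0, -0.6, -0.3]]]}}

```text
clock: 21.4
position: [0.5535, 0.2213, 0.0353]
ee_rot: [-1.572, 0.005, -0.004]
force: [1.1, -0.2, 0.5]
width: 0.497
```

Run:
```python
from h import *
print(observe()["force"]);rel([.5535,.227,.0245],down(0))
```

```text
[ 1.07931654 -0.15173052  0.45994364]
shift mm [-0.1 10.8  5.7] turn [ 0.1 -0.3 -0. ]
```

Call:
{"fn": "arm_command", "kwargs": {"plan": [[[0, 0.003, 0.0055], [0, 0, 0]], [[0, 0.0105, 0.0055], [0, 0, 0]], [[0, 0.0105, 0.0055], [0, 0, 0]]]}}

```text
clock: 21.7
position: [0.5539, 0.2292, 0.0252]
ee_rot: [-1.57, 0.002, -0.004]
force: [-0.8, 0.7, 0.1]
width: 0.5
```

Run:
```python
from h import *
print(observe()["force"]);rel([.5535,.227,.0245],down(0))
p=get_image("wrist");save(p,"w17.png")
```

```text
[-0.78865069  0.67009367  0.14090978]
shift mm [-0.3  0.7 -2.2] turn [-0.1 -0.2  0.1]
```

View pics/w17.png

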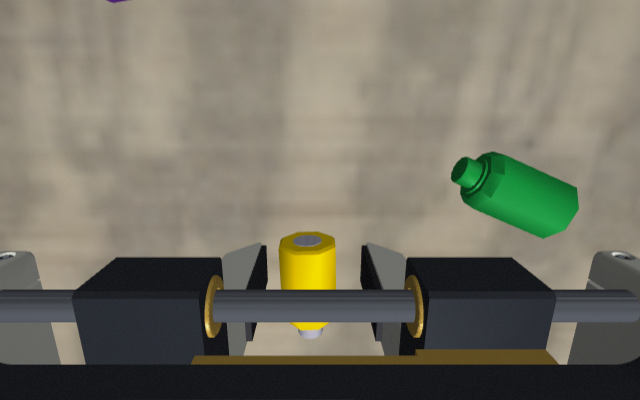

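Call:
{"fn": "arm_command", "kwargs": {"plan": [[[0, 0.0005, -0.0025], [0, 0, 0]], [[0, 0.0005, -0.0025], [0, 0, 0]]]}}

```text
clock: 21.95
position: [0.5538, 0.2258, 0.0246]
ee_rot: [-1.571, 0.002, -0.004]
force: [0.0, 0.3, 1.0]
width: 0.495
```

Call:
{"fn": "arm_command", "kwargs": {"plan": [[[0, 0, 0], [0, 0, 0]], [[0, 0, 0], [0, 0, 0]], [[0, 0, 0], [0, 0, 0]], [[0, 0, 0], [0, 0, 0]]], "fingers": 1.0}}

```text
clock: 22.35
position: [0.5537, 0.2265, 0.0243]
ee_rot: [-1.57, 0.002, -0.004]
force: [0.9, -0.1, 0.4]
width: 0.272
```

Run:
```python
from geo import *
s=observe();print(s["position"],s["width"]*92)
to(-60,0,100)
```

```text
[0.5536511  0.22645938 0.0243115 ] 25.00226297093246
shift mm [ -79.4 -171.7 -325.4] turn [-0.7 -4.8 16. ]
```

Call:
{"fn": "arm_command", "kwargs": {"plan": [[[0, -0.05, 0], [0, 0, 0]], [[-0.01, -0.095, -0.02], [0, 0, 3]], [[-0.079, -0.17, -0.32], [-0.7, -4.8, 16]], [[-0.079, -0.17, -0.32], [-0.7, -4.8, 16]], [[-0.079, -0.17, -0.32], [-0.7, -4.8, 16]]]}}

```text
clock: 22.85
position: [0.5113, 0.0628, 0.1546]
ee_rot: [-1.57, 0.157, 0.284]
force: [2.0, -1.3, -0.6]
width: 0.271
```

Run:
```python
from geo import *
s=observe();print(s["clock"],s["position"],s["width"]*92)
sad(s);to(-48,0,60)
```

```text
22.85 [0.51131172 0.06277296 0.15457342] 24.916466082053194
TCP saddle mm [  0.6 157.9  74.5] rot err [ 0.   0.1 -0.1]
shift mm [ -48.8   14.6 -157.8] turn [ 0.   0.1 -0.1]
```

Call:
{"fn": "arm_command", "kwargs": {"plan": [[[-0.048, 0.0, -0.148], [0, 0, 0]], [[-0.048, 0.0, -0.148], [0, 0, 0]], [[-0.048, 0.014, -0.148], [0, 0, 0]], [[-0.048, 0.014, -0.148], [0, 0, 0]], [[-0.048, 0.014, -0.148], [0, 0, 0]]]}}

```text
clock: 23.35
position: [0.4716, -0.0888, 0.1542]
ee_rot: [-1.57, 0.16, 0.279]
force: [-0.1, 0.6, -0.5]
width: 0.271
```

Call:
{"fn": "arm_command", "kwargs": {"plan": [[[0, 0, 0], [0, 0, 0]], [[0, 0, 0], [0, 0, 0]]]}}

```text
clock: 23.55
position: [0.4731, -0.085, 0.1543]
ee_rot: [-1.569, 0.153, 0.284]
force: [0.3, 0.7, -1.5]
width: 0.269
```

Run:
```python
from geo import *
s=observe();print(s["clock"],s["force"],abs(s["dq"]).max())
sad(s); to(-48,-0.5,16.5)
p=get_image("wrist");save(p,"w18.png",(160,100,480,340),2.5)
```

```text
23.55 [ 0.25739881  0.69109203 -1.49755612] 0.006131339032033872
TCP saddle mm [-47.3  13.7  60.4] rot err [-0.   0.2  0.1]
shift mm [ -0.7  43.9 -14.2] turn [-0.   0.2  0.1]
```

View pics/w18.png

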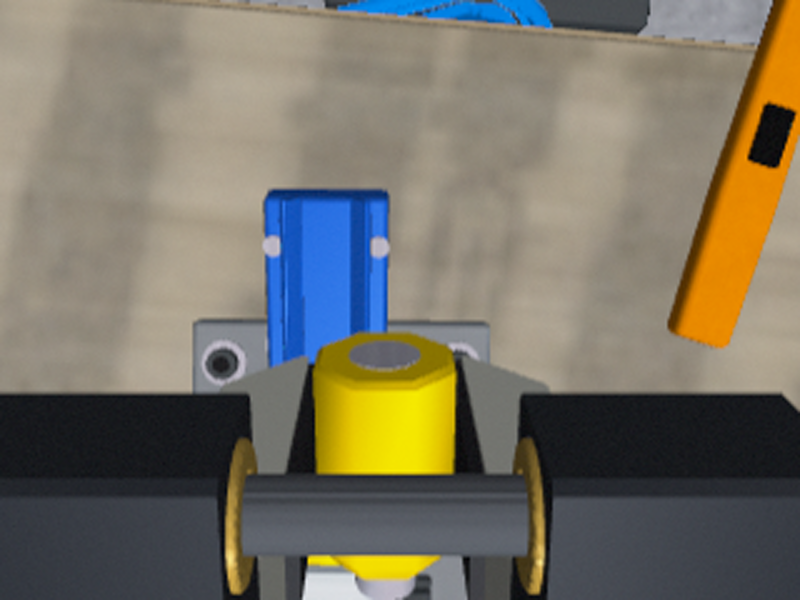

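Call:
{"fn": "arm_command", "kwargs": {"plan": [[[-0.001, 0, -0.014], [0, 0, 0]], [[-0.001, 0.01, -0.014], [0, 0, 0]], [[-0.001, 0.043, -0.014], [0, 0, 0]], [[-0.001, 0.043, -0.014], [0, 0, 0]], [[-0.001, 0.043, -0.014], [0, 0, 0]]]}}

```text
clock: 24.1
position: [0.4601, -0.1021, 0.1128]
ee_rot: [-1.57, 0.158, 0.283]
force: [0.1, -0.5, 0.1]
width: 0.271
```

Run:
```python
from geo import *
s=observe();print(s["clock"],s["force"],abs(s["dq"]).max())
sad(s)
p=get_image("wrist");save(p,"w19.png",(160,100,480,340),2.5)
```

```text
24.1 [ 0.112976   -0.50360392  0.08998273] 0.024781460209869755
TCP saddle mm [-49.7  -2.4  16.6] rot err [ 0.   0.  -0.1]
```

View pics/w19.png

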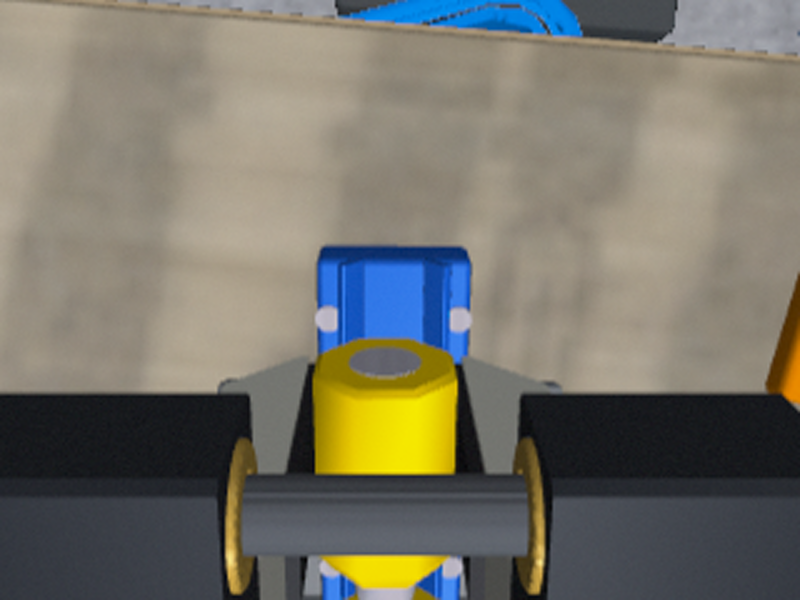

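Call:
{"fn": "arm_command", "kwargs": {"plan": [[[0.0, 0, 0.0017], [0, 0, 0]], [[0.0, 0.002, 0.0017], [0, 0, 0]], [[0.0, 0.004, 0.0017], [0, 0, 0]], [[0.0, 0.0042, 0.0017], [0, 0, 0]]]}}

```text
clock: 24.55
position: [0.4594, -0.1003, 0.1092]
ee_rot: [-1.57, 0.156, 0.282]
force: [0.5, 0.1, -0.4]
width: 0.271
```

Run:
```python
from geo import *
s=observe();print(s["clock"],s["force"],abs(s["dq"]).max())
sad(s)
```

```text
24.55 [ 0.48125375  0.09312376 -0.36626875] 0.0024343488096850983
TCP saddle mm [-49.2  -0.6  12.9] rot err [0. 0. 0.]
```

Close to floor; a bit lower then release.

Call:
{"fn": "arm_command", "kwargs": {"plan": [[[0.0, 0.001, 0], [0, 0, 0]], [[0.0, 0.001, 0], [0, 0, 0]]]}}

```text
clock: 24.75
position: [0.4594, -0.1005, 0.1084]
ee_rot: [-1.57, 0.156, 0.282]
force: [1.3, -0.2, -0.3]
width: 0.267
```

Call:
{"fn": "arm_command", "kwargs": {"plan": [[[0, 0, 0], [0, 0, 0]], [[0, 0, 0], [0, 0, 0]]], "fingers": 0.2}}

```text
clock: 24.95
position: [0.4592, -0.1003, 0.1082]
ee_rot: [-1.57, 0.156, 0.282]
force: [-0.1, 0.2, 0.0]
width: 0.386
```

Call:
{"fn": "arm_command", "kwargs": {"plan": [[[0, -0.03, 0.0005], [0, 0, 0]], [[0, -0.03, 0.0005], [0, 0, 0]], [[-0.036, -0.03, 0.0005], [0, 0, 0]], [[-0.036, -0.03, 0.0005], [0, 0, 0]], [[-0.036, -0.03, 0.0005], [0, 0, 0]]]}}

```text
clock: 25.45
position: [0.4325, -0.102, 0.147]
ee_rot: [-1.57, 0.156, 0.281]
force: [0.7, -0.6, 0.4]
width: 0.399
```

Run:
```python
from geo import *
s=observe();print(s["clock"],s["force"],abs(s["dq"]).max(),s["width"]*92)
sad(s)
p=get_image("wrist");save(p,"w20.png",(160,100,480,340),2.5)
```

```text
25.45 [ 0.69097879 -0.60198134  0.36105306] 0.02979274204387607 36.73379912401213
TCP saddle mm [-85.6  -0.1  41.9] rot err [-0.  0.  0.]
```

View pics/w20.png

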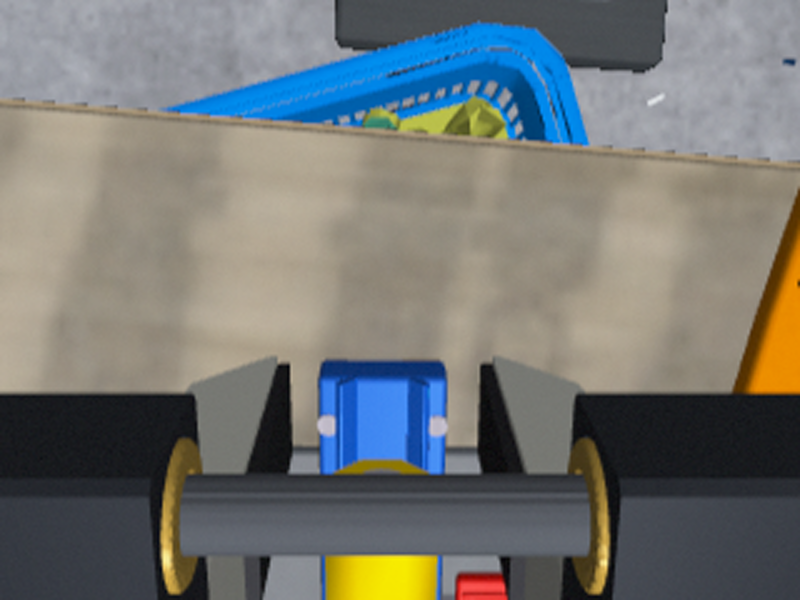

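Call:
{"fn": "arm_command", "kwargs": {"plan": [[[0, 0, 0], [0, 0, 0]], [[0, 0, 0], [0, 0, 0]], [[0, 0, 0], [0, 0, 0]], [[0, 0.022, 0], [0, 0, 0]], [[0, 0.022, 0], [0, 0, 0]]], "fingers": 1.0}}

```text
clock: 26.0
position: [0.4253, -0.1023, 0.1244]
ee_rot: [-1.569, 0.159, 0.285]
force: [0.4, -0.5, -0.3]
width: 0.025
```

Call:
{"fn": "arm_command", "kwargs": {"plan": [[[0.008, 0, 0], [0, 0, 0]], [[0.015, 0, 0], [0, 0, 0]], [[0.022, 0, 0], [0, 0, 0]], [[0.025, 0, 0], [0, 0, 0]]]}}

```text
clock: 26.4
position: [0.4506, -0.1006, 0.1191]
ee_rot: [-1.57, 0.158, 0.284]
force: [-5.8, -0.2, 5.6]
width: 0.004
```

Call:
{"fn": "arm_command", "kwargs": {"plan": [[[0.004, 0, 0], [0, 0, 0]], [[0.008, 0, 0], [0, 0, 0]], [[0.012, 0, 0], [0, 0, 0]], [[0.015, 0, 0], [0, 0, 0]], [[0.017, 0, 0], [0, 0, 0]]]}}

```text
clock: 26.9
position: [0.4656, -0.0995, 0.1146]
ee_rot: [-1.57, 0.16, 0.285]
force: [-7.8, -1.4, 7.3]
width: 0.002
```

Run:
```python
from geo import *
s=observe();print(s["clock"],(A.T@s["force"]).round(2),abs(s["dq"]).max(),s["width"]*92)
sad(s)
```

```text
26.9 [-9.55 -0.8   4.82] 0.03972414580603999 0.20656501936583327
TCP saddle mm [-44.7  -0.2  19.8] rot err [-0.  -0.  -0.2]
```

Call:
{"fn": "arm_command", "kwargs": {"plan": [[[0.003, 0, 0], [0, 0, 0]], [[0.007, 0, 0], [0, 0, 0]], [[0.011, 0, 0], [0, 0, 0]], [[0.014, 0, 0], [0, 0, 0]], [[0.017, 0, 0], [0, 0, 0]]]}}

```text
clock: 27.4
position: [0.4818, -0.0982, 0.1099]
ee_rot: [-1.57, 0.16, 0.285]
force: [-7.9, -1.1, 6.7]
width: 0.008
```

Call:
{"fn": "arm_command", "kwargs": {"plan": [[[0.001, 0, 0], [0, 0, 0]], [[0.002, 0, 0], [0, 0, 0]], [[0.003, 0, 0], [0, 0, 0]], [[0.004, 0, 0], [0, 0, 0]], [[0.004, 0, 0], [0, 0, 0]]]}}

```text
clock: 27.9
position: [0.486, -0.0979, 0.1087]
ee_rot: [-1.57, 0.159, 0.284]
force: [-7.4, -0.4, 4.9]
width: 0.004
```

Run:
```python
from geo import *
s=observe();print(s["clock"],(A.T@s["force"]).round(2),abs(s["dq"]).max(),s["width"]*92)
sad(s)
```

```text
27.9 [-8.47  0.24  2.65] 0.0033847846198805554 0.3442967374178652
TCP saddle mm [-23.4  -0.2  19.9] rot err [-0.   0.  -0.2]
```

Now to about -17, then 0.5–1 mm steps.

Call:
{"fn": "arm_command", "kwargs": {"plan": [[[0.0015, 0, 0], [0, 0, 0]], [[0.003, 0, 0], [0, 0, 0]], [[0.0045, 0, 0], [0, 0, 0]], [[0.006, 0, 0], [0, 0, 0]], [[0.006, 0, 0], [0, 0, 0]]]}}

```text
clock: 28.4
position: [0.4918, -0.0974, 0.107]
ee_rot: [-1.57, 0.159, 0.284]
force: [-6.7, -1.3, 5.3]
width: 0.006
```

Call:
{"fn": "arm_command", "kwargs": {"plan": [[[0.0005, 0, 0], [0, 0, 0]], [[0.0005, 0, 0], [0, 0, 0]]]}}

```text
clock: 28.6
position: [0.4921, -0.0974, 0.1069]
ee_rot: [-1.57, 0.159, 0.284]
force: [-6.9, -1.3, 5.6]
width: 0.0
```

Run:
```python
from geo import *
s=observe();print(s["clock"],(A.T@s["force"]).round(2),abs(s["dq"]).max(),s["width"]*92)
sad(s)
p=get_image("scene");save(p,"s21.png",(340,210,430,280),8)
```

```text
28.6 [-8.23 -0.77  3.48] 0.002218681873467453 0.037937572472795035
TCP saddle mm [-17.   -0.3  19.8] rot err [-0.  -0.  -0.2]
```

View pics/s21.png

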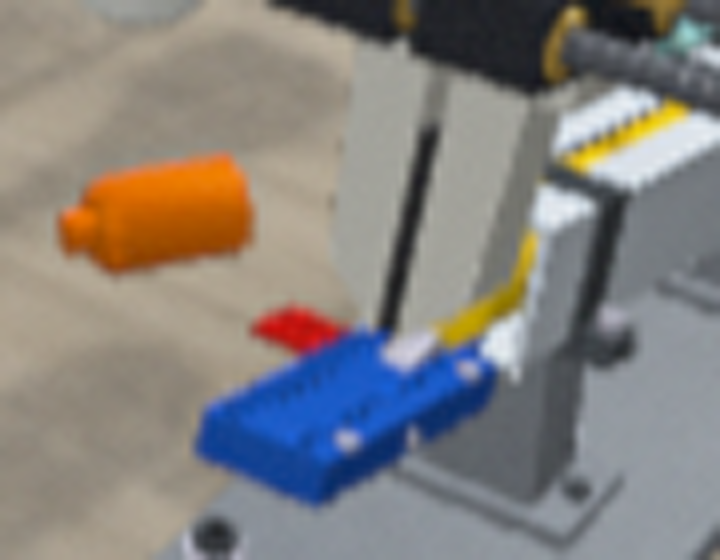

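Call:
{"fn": "arm_command", "kwargs": {"plan": [[[0.0005, 0, 0], [0, 0, 0]], [[0.001, 0, 0], [0, 0, 0]], [[0.001, 0, 0], [0, 0, 0]]]}}

```text
clock: 28.95
position: [0.4931, -0.0974, 0.1067]
ee_rot: [-1.57, 0.159, 0.285]
force: [-6.6, -0.6, 4.8]
width: 0.005
```

Run:
```python
from geo import *
s=observe();print(s["clock"],(A.T@s["force"]).round(2),abs(s["dq"]).max(),s["width"]*92)
sad(s)
```

```text
28.95 [-7.7  -0.02  2.8 ] 0.0018311671299954602 0.4904823913670624
TCP saddle mm [-16.   -0.3  19.9] rot err [ 0.  -0.  -0.2]
```

Same depth as the second one (-15.6 worked). Retract slowly and see whether it holds.

Call:
{"fn": "arm_command", "kwargs": {"plan": [[[-0.001, 0, 0], [0, 0, 0]], [[-0.0015, 0, 0], [0, 0, 0]], [[-0.002, 0, 0], [0, 0, 0]], [[-0.002, 0, 0], [0, 0, 0]]]}}

```text
clock: 29.35
position: [0.4923, -0.0972, 0.107]
ee_rot: [-1.57, 0.157, 0.282]
force: [-5.7, 0.8, 3.2]
width: 0.004
```

Run:
```python
from geo import *
s=observe();print(s["clock"],(A.T@s["force"]).round(2),abs(s["dq"]).max(),s["width"]*92)
sad(s)
```

```text
29.35 [-6.28  1.22  1.5 ] 0.0011887485389291646 0.3790984695468643
TCP saddle mm [-16.8  -0.1  20. ] rot err [ 0.  0. -0.]
```

Call:
{"fn": "arm_command", "kwargs": {"plan": [[[-0.0005, 0, 0], [0, 0, 0]], [[-0.001, 0, 0], [0, 0, 0]], [[-0.001, 0, 0], [0, 0, 0]]]}}

```text
clock: 29.65
position: [0.4915, -0.0972, 0.1073]
ee_rot: [-1.57, 0.156, 0.282]
force: [-5.0, -1.3, 2.7]
width: 0.005
```

Call:
{"fn": "arm_command", "kwargs": {"plan": [[[-0.0005, 0, 0], [0, 0, 0]], [[-0.001, 0, 0], [0, 0, 0]], [[-0.001, 0, 0], [0, 0, 0]]]}}

```text
clock: 29.95
position: [0.4909, -0.0972, 0.1075]
ee_rot: [-1.57, 0.155, 0.282]
force: [-2.9, -1.6, 1.2]
width: 0.005
```

Run:
```python
from geo import *
s=observe();print(s["clock"],(A.T@s["force"]).round(2),abs(s["dq"]).max(),s["width"]*92)
sad(s)
p=get_image("scene");save(p,"s22.png",(340,210,430,280),8)
```

```text
29.95 [-3.24 -1.35  0.3 ] 0.0015328932148772553 0.47250546762130957
TCP saddle mm [-18.3   0.   20.1] rot err [0.  0.  0.1]
```

View pics/s22.png

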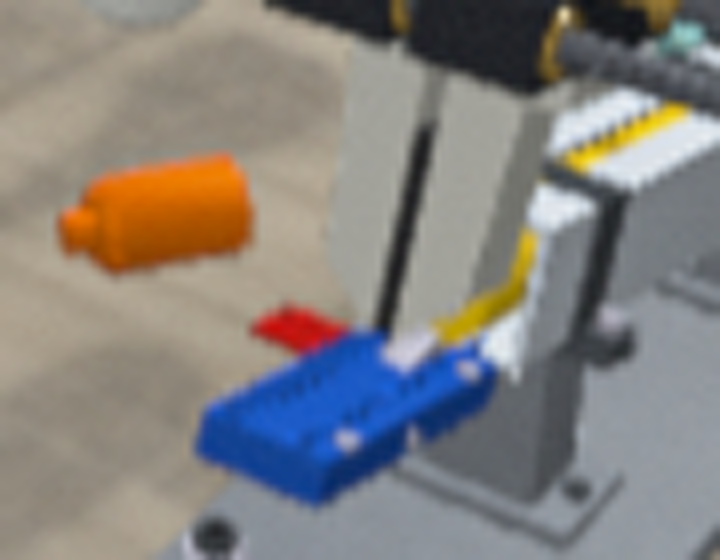

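Call:
{"fn": "arm_command", "kwargs": {"plan": [[[-0.001, 0, 0], [0, 0, 0]], [[-0.002, 0, 0], [0, 0, 0]], [[-0.003, 0, 0], [0, 0, 0]], [[-0.004, 0, 0], [0, 0, 0]]]}}

```text
clock: 30.4
position: [0.4871, -0.0976, 0.1087]
ee_rot: [-1.57, 0.155, 0.281]
force: [-0.3, 0.5, -1.1]
width: 0.006
```

Run:
```python
from geo import *
s=observe();print(s["clock"],(A.T@s["force"]).round(2),abs(s["dq"]).max(),s["width"]*92)
sad(s)
```

```text
30.4 [ 0.03  0.52 -1.16] 0.023984296203795868 0.5620003377406351
TCP saddle mm [-22.4  -0.   20.2] rot err [0.  0.  0.1]
```

Force is free: held. Rise and look at it from above.

Call:
{"fn": "arm_command", "kwargs": {"plan": [[[-0.01, -0.045, 0], [0, 0, 0]], [[0.0, -0.09, 0], [0, 0, 0]], [[0.05, -0.1, 0], [0, 0, -8]], [[0.05, -0.1, 0], [0, 0, -16]], [[0.05, -0.1, 0], [0, 0, -16]]]}}

```text
clock: 30.9
position: [0.5592, -0.0922, 0.1909]
ee_rot: [-1.57, -0.063, 0.061]
force: [-1.7, -0.8, 1.1]
width: 0.004
```

Run:
```python
from geo import *
s=observe();print(s["clock"],s["position"],s["force"])
p=get_image("wrist");save(p,"w23.png",(200,60,440,300),2.5)
p=get_image("scene");save(p,"s23.png",(200,150,480,320),2.8)
p=get_image("top");save(p,"t23.png",(230,120,450,270),3.6)
```

```text
30.9 [ 0.55922121 -0.09224796  0.19085412] [-1.72691923 -0.76548277  1.07215033]
```

View pics/w23.png

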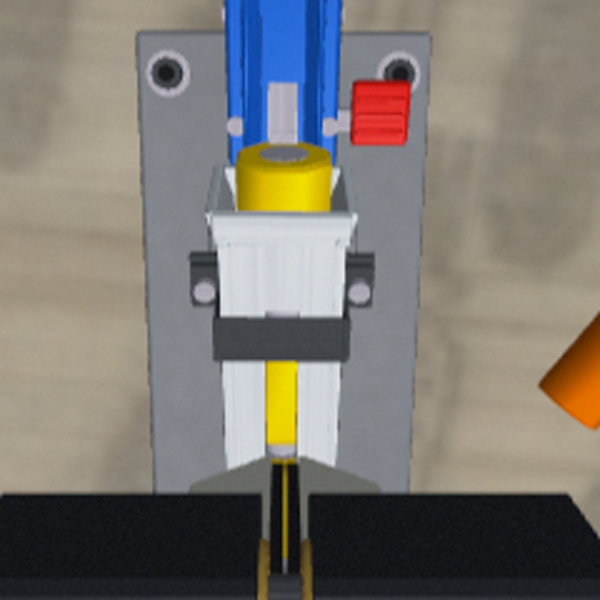

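View pics/s23.png

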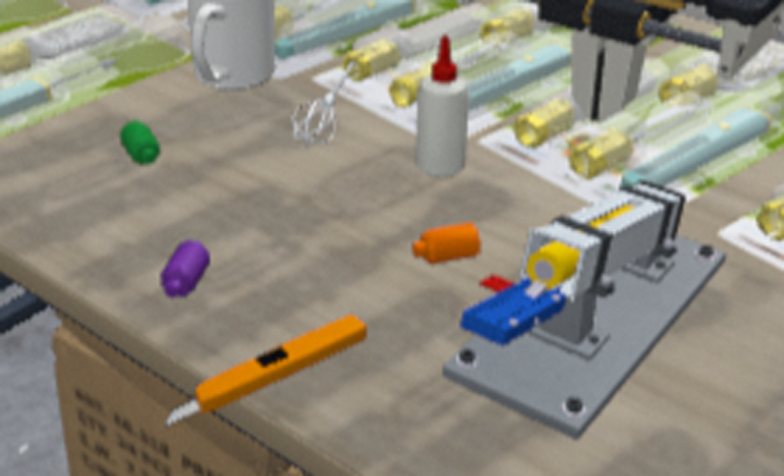

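View pics/t23.png

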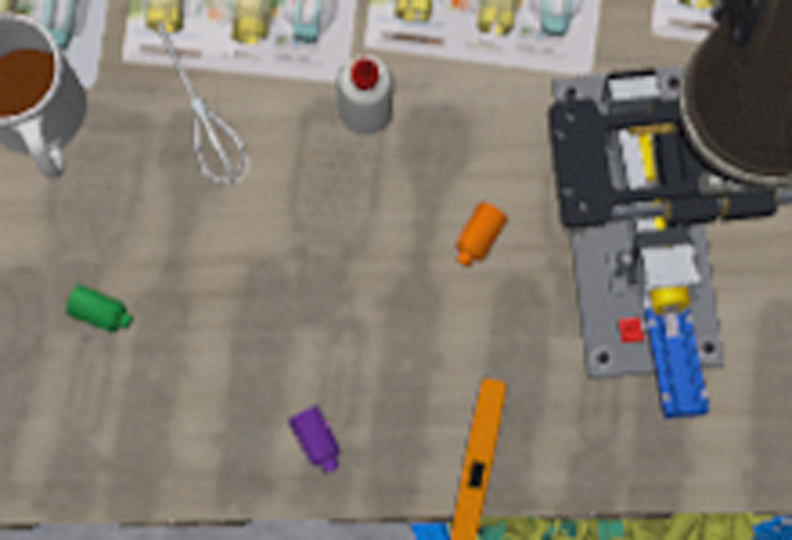

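Call:
{"fn": "arm_command", "kwargs": {"plan": [[[0, 0, 0], [0, 0, 0]], [[0, 0, 0], [0, 0, 0]], [[0, 0, 0], [0, 0, 0]], [[0, 0, 0], [0, 0, 0]], [[0, 0, 0], [0, 0, 0]]]}}

```text
clock: 31.55
position: [0.5622, -0.0915, 0.1909]
ee_rot: [-1.57, -0.064, 0.063]
force: [-0.4, -0.5, 1.5]
width: 0.004
```

Run:
```python
from geo import *
s=observe();print(s["clock"],s["position"],s["force"])
p=get_image("wrist");save(p,"w24.png",(250,60,400,170),5)
```

```text
31.55 [ 0.56216598 -0.09148366  0.19093526] [-0.36162979 -0.52349109  1.51388337]
```

View pics/w24.png

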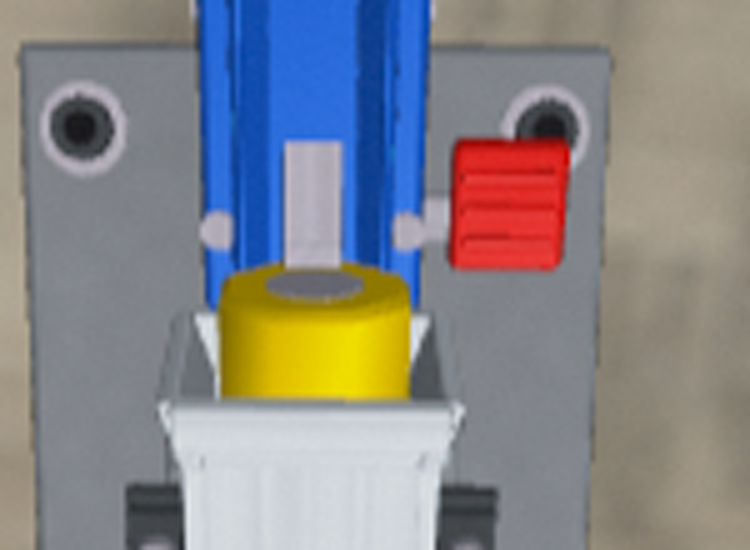

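The catch plate is visible in full at (312,200), right behind the yellow tail at (315,275), and the tail has not moved. I'm handing it in.

```bash
python3 -c "
from cell import *
print(sign_off())"
```

```text
the job is handed in; nothing more can be done
None
```

All three yellow couplings are in the tube, stem first, and the shut catch is holding the last one. I laid each one in the cradle and pushed it in with the closed fingertips, and the job took about 32 s of the 72 s allowed.

- **Hold:** after each push I backed off, and the push force fell to about zero while the coupling stayed put. On the third, the load passed to the catch gradually, from about 8 N down to zero over roughly 3 mm.
- **Force and depth:** the highest push force I read was about 10 N. The third push went about 1 mm past where the earlier couplings had come to rest, well short of the 3 mm limit, and I saw no sign of hitting the bottom.
- **Final pictures:** the catch plate is up directly behind the third coupling's tail, which had not moved half a second later. Yellow shows along the tube's slot. The bystanders and the look-alikes appear to be where they started.
- **Disagreements:** the top camera placed the cradle about 4 mm from where the wrist camera did. I used the wrist camera, and contact with the cradle floor agreed with it. I never saw the catch snap itself; that it is shut rests on the force readings and the final pictures.

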